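Hang the camping lantern on the swinging drop hook

TASK

Hang the camping lantern by the hump of its wire bail on the drop hook of the bench stand. The hook is swinging: first steady it with a light touch, keeping the contact until it is quiet, then lower the bail into the hook gently and let the hook take the weight before you let go. Leave the lantern hanging still and straight, and leave the other things on the bench alone.

Things in the scene. Friction and masses are not known exactly. Their poses are not given: they have to be found in the camera images.
- stand: Dark steel bench stand, fixed. Origin on the table right below the hook's pivot, z up; -x is its open front, from which the lantern comes. Base plate 12 mm thick, 130 mm wide, x from -30 to +190 mm; telescopic post (up to 40 mm thick) at x = +165 mm. From its top an arm of 16 mm rod runs to -x, ending over the origin, 17 mm above the pivot. The pivot is 425 to 465 mm above the table (see hook).
- hook (a joint): Swing angle (rad) of the steel drop hook, 0.26 kg: 0 = plumb, + = its lower end swung to the stand's +x. It swings freely about the stand's y by 0.15 to 0.3 rad, to and fro in about 0.75 s, for a long time. 92 mm sleeve on top (18 mm wide at most), then an 8 mm rod ending in a J. The post is set to another height each time, not measured: find it by feel or sight. Load it with no more than about 10 N.
- under_hook (a point): Point on the table under the hook's pivot, axes of the stand. The J of the hook opens upward on its -x side: middle of the bowl's lowest rod 200 mm below the pivot (so 225 to 265 mm above the table), bowl of 14 mm radius to mid-rod, gap 20 mm, tip 31 mm in front (-x) of the shank's axis, top of the tip 28 mm above the middle of the lowest rod. Loaded, it hangs with the bail plumb under the pivot.
- lantern: Camping lantern, 0.36 to 0.48 kg, origin under its base, z up, y along the bail. Green base and cap 92 mm wide with glass between, cap's top at height 86 mm. Stiff wire bail (8 mm wire, does not fold) in the y-z plane: legs at y = +-78 mm, top bar at height 183 mm with a hump in its middle, flat over y = +-10 mm, sloping down to +-26 mm. The hook goes under the hump.
- bail_mid (a point): Middle of the bail's hump, at the middle of the wire, 195 mm above the lantern's underside. Axes of the lantern.
- grip_left (a point): Middle of the round wooden grip (14 mm thick, 28 mm long, along y) on the bail's top bar on the +y side: 56 mm in +y from bail_mid and 12 mm lower. A place to hold the lantern, pinched across its x.
- grip_right (a point): The same wooden grip on the -y side: 56 mm in -y from bail_mid and 12 mm lower.
- spray_can: Bystander: white spray can, 56 mm diameter, 170 mm tall; origin under its base.
- jar: Bystander: glass jar with steel cap, 54 mm diameter, 70 mm tall; origin under its base.
- screwdriver: Bystander: screwdriver lying on the bench; origin on its underside.
- wrench: Bystander: steel wrench lying on the bench; origin on its underside.
- mug: Bystander: steel mug, 76 mm diameter, 85 mm tall; origin under its base.
- hammer: Bystander: hammer lying on the bench; origin on its underside.
- burner: Bystander: aluminium burner can, 70 mm diameter, 40 mm tall; origin under its base.
Mind the look-alikes: they are no part of the job. What is meant by the lantern is not black, and is the smaller of those in its own colour.

How it is judged:
By the outcome, as a careful person would: the job done as asked, in the order asked, and still so for the second after the job is handed in, with the robot touching nothing.
It also fails if it takes over 72 s, if anything falls off the work surface, if the arm or the gripper's body presses on something with over 40 N, if the wrist force passes 120 N, or if a joint passes its speed limit or range.

ROBOT

A 6-joint arm with a two-finger parallel gripper is mounted at the origin on the work surface. World frame = base frame: x ahead of the robot, y to its left, z up, the work surface at z = 0. Lengths are in m, angles in degrees, forces in N, time in s.
With the tool pointing down it reaches from about 0.4 to 0.825 m from the base axis. Payload 7 kg.
Tool frame: the origin (TCP) lies at the very end of the fingers, on their centre line; the grasp point (between the pads) lies 19 mm behind it; x points along the fingers, z is the direction in which the jaws open and shut, and the axes are right-handed (so a half turn about x gives the same grasp; the last joint's range is limited). The gripper opens to 88 mm and grips with 3 to 60 N. Pads are 19 mm wide; open, the fingers measure 130 mm over their backs; the gripper's body (78 mm by 193 mm) begins 47 mm behind the grasp point.
Start: joints at [85.663, 20.546, 0.682, 0, -70.136, -16.507], TCP at [0.24, 0.631, 0.227] pointing down, gripper open.
Joint ranges: [-176.03, 176.03], [-82.01, 121.73], [-58.28, 71.71], [-173.87, 95.51], [-174.79, -0.11], [-173.66, 173.66]. Speed limits (degrees/s): [136.94, 136.94, 172.46, 180, 180, 180].

INTERFACE

Orientations are given as [roll, pitch, yaw] about the fixed x, y, z axes, in that order (R = Rz(yaw) Ry(pitch) Rx(roll)).
In Python, from plant import * gives the robot as it stands.
- The arm moves only by the tool arm_command, never from a script. Its argument "commands" is one flat list of numbers, 5 for each row, row after row: the shift along the tool's x, y, z in mm, then the turn about the tool's x in degrees, then the opening in per cent of the stroke, from 0 (shut) to 100 (fully open). A call has 1 to 5 rows; each row shifts and turns the pose as measured when the row begins, along the tool's axes as they then stand; what a row does not reach is not made up. A row lasts 1/8 s, in which the tool goes at most 62.5 mm and 10.7 degrees, less where a joint would pass 70% of its speed; a pose out of reach is approached as far as the arm can. A call is refused whole if a number of a shift passes 62.5 or a number of a turn 10.7, either way. A call with a gripper value outside its range is refused whole. The fingers move at their own pace and stop on an object; the grip force is fixed at half the most. Time passes only in rows, so rows that do not move let the fingers close. It gives the time, the measured TCP pose, the force and the opening at its end, in the units of the state.
- get_obs(): the state, without advancing time (a new reading comes with each control period).
- snapshot(name): name is "scene" or "top" or "wrist"; returns a dict with "frame" (480x640x3 uint8, blue, green, red), "fov_y" (degrees; the focal length in pixels is half the picture's height over the tangent of half this angle, whatever the lens; pixels are square), "cx", "cy" (the principal point, pixels), "world_to_cam" (4x4, takes a point from world to camera coordinates). Camera axes: x right, y up, looking along -z (the intrinsics and any distortion apply to the point x, -y, -z); pixel columns grow to the right and rows downward; lengths in m; the calibration is good to about 2 mm. A picture is of the moment at which its call begins. There is no depth.
- close_job(): hands the job in, once; it reports no verdict.
The state is a dict: "clock": time; "joint_pos": joint angles; "qvel": joint speeds; "tau": joint torques, N m; "tool_pos": TCP position; "orientation": TCP orientation; "force": force on the tool from outside, world axes, zero at the start; "moment": the same for the moment, N m; "opening": finger opening in m.
Only numpy, scipy, OpenCV 4.12 (cv2) and the standard library are available. Lean on these libraries where they do the work, as an engineer would, in place of code of your own. Each camera call takes 0.05 s, during which the arm holds its last target. There are 200 camera calls.

## Working session

There is one attempt and no reset: what is moved stays moved. The work goes in short steps, Python scripts to look and compute and a tool call to move; the robot and the scene stay as the last step left them, time stands still between calls to the robot, and variables do not carry over. Pictures are saved under pics/ and viewed, about 8 in all and at most 12, crops included, and the job is handed in when it is done.

Besides the shell and the picture viewer there is one more tool, called after "Call:" as name(argument=value, ...) on one line, values as JSON. arm_command: Moves the arm, as the interface text tells. Its arguments: {"type":"object","properties":{"commands":{"type":"array"}},"required":["commands"]}

```bash
mkdir -p pics; ls
cat > h.py <<'E'
from plant import *
import numpy as np, cv2, pickle
def snap(n,save):
    s=snapshot(n); cv2.imwrite(f'pics/{save}.png',s['frame']); pickle.dump(s,open(f'pics/{save}.pkl','wb')); return s
def load(save): return pickle.load(open(f'pics/{save}.pkl','rb'))
def ray(s,u,v):
    f=240/np.tan(np.radians(s['fov_y']/2)); T=np.array(s['world_to_cam'])
    d=np.array([(u-s['cx'])/f,-(v-s['cy'])/f,-1.]); R=T[:3,:3]
    o=-R.T@T[:3,3]; d=R.T@d; return o,d/np.linalg.norm(d)
def proj(s,p):
    f=240/np.tan(np.radians(s['fov_y']/2)); T=np.array(s['world_to_cam']); c=T[:3,:3]@np.array(p)+T[:3,3]
    return np.array([s['cx']+f*c[0]/-c[2], s['cy']-f*c[1]/-c[2]])
def tri(obs):
    A=np.zeros((3,3));b=np.zeros(3);L=[]
    for s,u,v in obs:
        o,d=ray(s,u,v);P=np.eye(3)-np.outer(d,d);A+=P;b+=P@o;L.append((o,P))
    x=np.linalg.solve(A,b); return x,[np.linalg.norm(P@(x-o)) for o,P in L]
def atz(s,u,v,z):
    o,d=ray(s,u,v); return o+d*(z-o[2])/d[2]
E
python3 - <<'E'
from h import *
a=snap('scene','s0');b=snap('top','t0');w=snap('wrist','w0')
for s in(a,b,w): print({k:np.round(v,3) if not isinstance(v,str) else v for k,v in s.items() if k!='frame'})
print(get_obs())
E
```

```text
pics
{'fov_y': np.float64(54.699), 'cx': np.float64(322.552), 'cy': np.float64(239.355), 'world_to_cam': array([[ 0.086,  0.996, -0.009, -0.028],
       [-0.741,  0.07 ,  0.668,  0.201],
       [ 0.666, -0.051,  0.744, -1.804],
       [ 0.   ,  0.   ,  0.   ,  1.   ]])}
{'fov_y': np.float64(43.152), 'cx': np.float64(313.555), 'cy': np.float64(239.605), 'world_to_cam': array([[ 0.028, -1.   ,  0.003, -0.046],
       [ 0.994,  0.028,  0.104, -0.492],
       [-0.104,  0.   ,  0.995, -1.61 ],
       [ 0.   ,  0.   ,  0.   ,  1.   ]])}
{'fov_y': np.float64(70.773), 'cx': np.float64(324.95), 'cy': np.float64(238.115), 'world_to_cam': array([[-0.357, -0.934,  0.001,  0.676],
       [ 0.895, -0.342, -0.288,  0.037],
       [ 0.27 , -0.102,  0.958, -0.391],
       [ 0.   ,  0.   ,  0.   ,  1.   ]])}
{'clock': 0.15, 'joint_pos': array([ 8.56630662e+01,  2.05825681e+01,  6.45864506e-01, -1.43011184e-02,
       -7.01365116e+01, -1.65075301e+01]), 'qvel': array([-0.07685044, -0.12751247,  0.29869332,  0.00089524, -0.10544377,
        0.01219359]), 'tau': array([-1.19186821e-03, -5.83275390e+01,  2.93291223e+01,  7.00123250e+00,
        8.80740699e-03, -1.04888809e-04]), 'tool_pos': array([0.24007532, 0.63046401, 0.22583293]), 'orientation': array([   6.10264982,   89.92556015, -104.74668193]), 'force': array([0.19671183, 0.79738202, 0.56237654]), 'moment': array([-0.00270827,  0.01083482, -0.01401586]), 'opening': 0.08748470779004201}
```

View pics/s0.png

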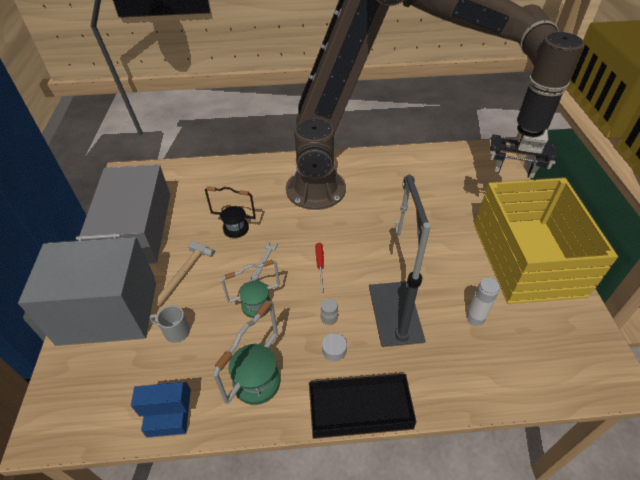

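View pics/t0.png

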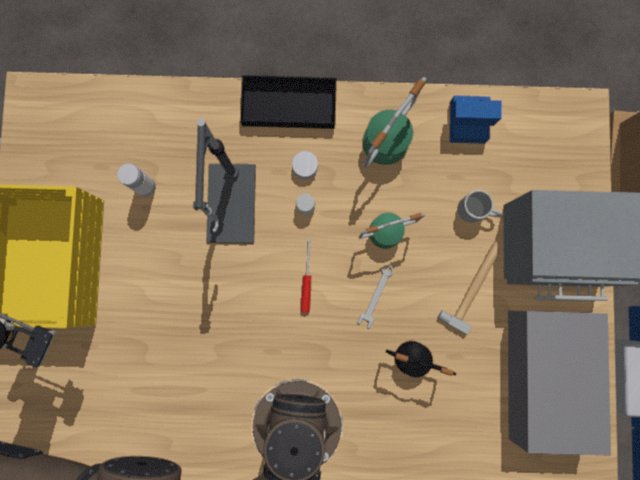

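Run:
```python
from h import *
a=load('s0')['frame'];b=load('t0')['frame']
def c(f,x,y,w,h,k):
    return cv2.resize(f[y:y+h,x:x+w],None,fx=k,fy=k,interpolation=cv2.INTER_CUBIC)
m=np.zeros((600,800,3),np.uint8)
m[0:300,0:400]=c(a,210,250,80,60,5)   # lantern scene
m[0:300,400:800]=c(b,350,200,80,60,5)
m[300:600,0:400]=c(a,370,165,80,60,5)
m[300:600,400:800]=c(b,180,190,80,60,5)
cv2.imwrite('pics/m0.png',m)
```

```text
(no output)
```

View pics/m0.png

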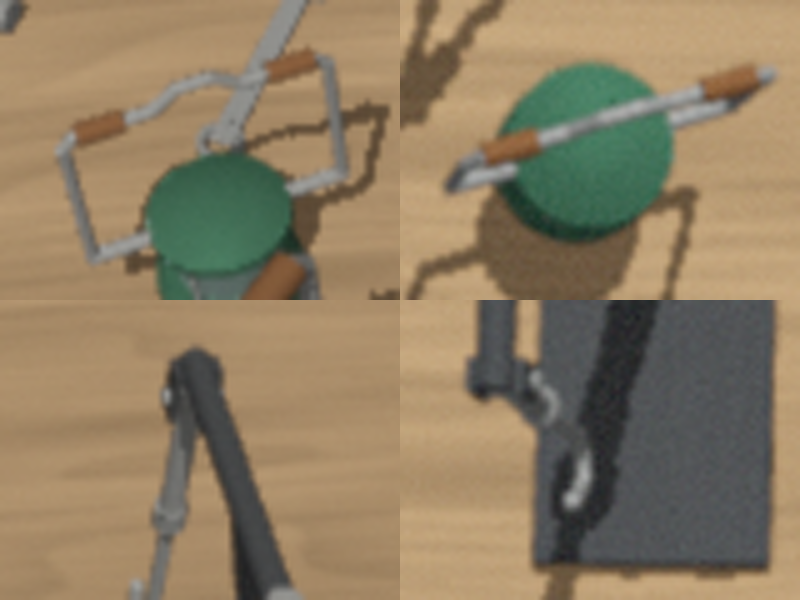

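Run:
```python
from h import *
a=load('s0');b=load('t0')
gp,e1=tri([(a,268,263.1),(b,371.9,229.3)]); gm,e2=tri([(a,229.9,275.5),(b,416,216.3)])
print('grips',gp,e1,gm,e2,'mid',(gp+gm)/2,'yaw of y axis',np.degrees(np.arctan2(*(gp-gm)[[1,0]])),np.linalg.norm(gp-gm))
for n,p in dict(fl=(207,243.4),fr=(253.6,243.4),bl=(209,165),br=(256,165)).items(): print(n,atz(b,*p,.012))
p,e=tri([(a,408.5,179),(b,197.5,205.4)]);print('arm end',p,e)
for z in(.425,.445,.465): print(z, atz(b,197.5,205.4,z+.017))
print('J', atz(b,215,228,.245))
```

```text
grips [ 0.50712835 -0.17220627  0.17722794] [np.float64(0.001603059570084959), np.float64(0.0016030595700850076)] [ 0.54218243 -0.27924801  0.17764005] [np.float64(0.0021617294572151714), np.float64(0.0021617294572152876)] mid [ 0.52465539 -0.22572714  0.17743399] yaw of y axis 108.13261183696781 0.11263611017353553
fl [0.47643013 0.25715988 0.012     ]
fr [0.48000532 0.13074194 0.012     ]
bl [0.69315878 0.26166823 0.012     ]
br [0.69686661 0.13242499 0.012     ]
arm end [0.50939875 0.19930349 0.46285414] [np.float64(0.0008425700883229564), np.float64(0.0008425700883228441)]
0.425 [0.51279362 0.20421327 0.442     ]
0.445 [0.50967102 0.20032042 0.462     ]
0.465 [0.50654843 0.19642756 0.482     ]
J [0.49138333 0.19917715 0.245     ]
```

Run:
```python
from h import *
a=load('s0')['frame'];b=load('t0')['frame'];w=load('w0')['frame']
def c(f,x,y,w,h,k):
    return cv2.resize(f[y:y+h,x:x+w],None,fx=k,fy=k,interpolation=cv2.INTER_CUBIC)
m=np.zeros((600,800,3),np.uint8)
m[0:300,0:400]=c(a,480,100,100,75,4)
m[0:300,400:800]=c(b,0,290,100,75,4)
m[300:600,0:400]=cv2.resize(w,(400,300))
cv2.imwrite('pics/m1.png',m)
```

```text
(no output)
```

View pics/m1.png

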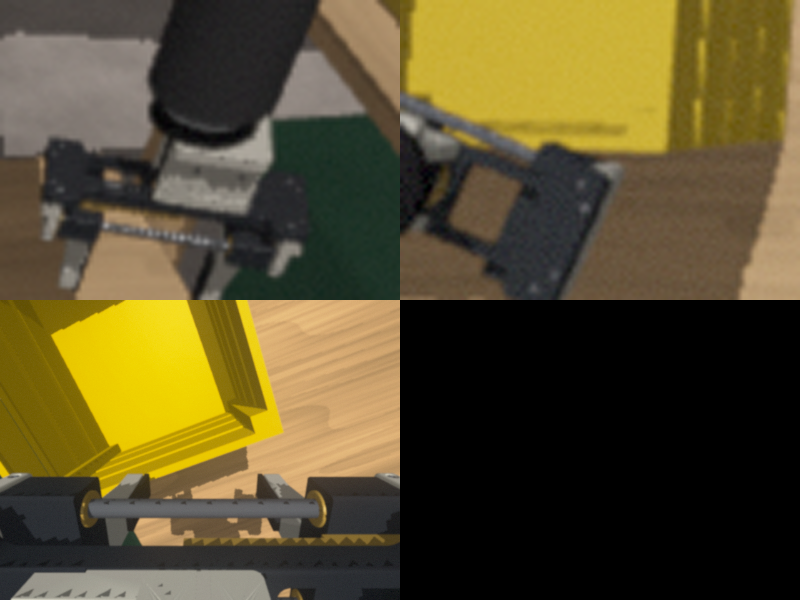

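Run:
```python
from h import *
a=load('s0'); w=load('w0')
t=np.array([.24,.631,.226])
c=lambda s:-np.array(s['world_to_cam'])[:3,:3].T@np.array(s['world_to_cam'])[:3,3]
print('cam scene',c(a),'top',c(load('t0')),'wrist',c(w), 'wrist rel tcp',c(w)-t)
j=np.radians(-110.85); jz=np.array([np.cos(j),np.sin(j),0]); ty=np.cross(jz,[0,0,-1]);print('jaw',jz,'tooly',ty,'cam in tool y',(c(w)-t)@ty,(c(w)-t)@jz)
print('cam fwd',-np.array(w['world_to_cam'])[2,:3])
for h in [0,.066,.1,.12,.14,.16,.18,.2,.25,.3]:
    p=t+[0,0,h]; uv=proj(a,p); sc=np.linalg.norm(proj(a,p+[0,.1,0])-uv)/.1
    print(h,uv.round(1),((uv-[480,100])*4).round(),'px/m',sc.round())
```

```text
cam scene [ 1.35398618 -0.07759122  1.20739968] top [ 0.3237743  -0.03143163  1.6526537 ] wrist [0.31311737 0.6040197  0.38475761] wrist rel tcp [ 0.07311737 -0.0269803   0.15875761]
jaw [-0.35592262 -0.93451543  0.        ] tooly [ 0.93451543 -0.35592262  0.        ] cam in tool y 0.07793221091699265 -0.0008106155227849718
cam fwd [-0.26952954  0.10169248 -0.95760768]
0 [513.1 172.2] [133. 289.] px/m 300.0
0.066 [519.4 155.9] [157. 223.] px/m 310.0
0.1 [522.7 147. ] [171. 188.] px/m 315.0
0.12 [524.8 141.7] [179. 167.] px/m 318.0
0.14 [526.9 136.2] [187. 145.] px/m 321.0
0.16 [529.  130.7] [196. 123.] px/m 325.0
0.18 [531.2 125. ] [205. 100.] px/m 328.0
0.2 [533.4 119.2] [214.  77.] px/m 332.0
0.25 [539.2 104.1] [237.  16.] px/m 341.0
0.3 [545.3  88.1] [261. -48.] px/m 350.0
```

```bash
cat >> h.py <<'E'
from scipy.spatial.transform import Rotation as Ro
def pose():
    o=get_obs(); R=Ro.from_euler('xyz',o['orientation'],degrees=True).as_matrix(); p=np.array(o['tool_pos'])
    return o,p,R,np.degrees(np.arctan2(R[1,2],R[0,2]))
def plan(tgt,jz,n,p=None,j=None):
    """rows (mm in tool axes, assuming tool straight down) to tgt/jz in n rows"""
    if p is None: o,p,R,j=pose()
    d=(np.array(tgt)-p)*1000/n; t=-((jz-j+180)%360-180)/n
    out=[]
    for k in range(n):
        a=np.radians(j-t*k); ty=a+np.pi/2
        out.append([round(x,1) for x in (-d[2], d[0]*np.cos(ty)+d[1]*np.sin(ty), d[0]*np.cos(a)+d[1]*np.sin(a), t)])
    return out
def st():
    o,p,R,j=pose(); print('t',round(o['clock'],2),'p',p.round(4),'jz',j.round(2),'tilt',np.degrees(np.arccos(-R[2,0])).round(2),'F',o['force'].round(2),'M',o['moment'].round(3),'open',round(o['opening']*1000,1),'q',o['joint_pos'].round(1))
E
python3 - <<'E'
from h import *
st(); print(plan((.38,.26,.32),90,15))
E
```

```text
t 0.15 p [0.2401 0.6305 0.2258] jz -110.85 tilt 0.07 F [0.2  0.8  0.56] M [-0.003  0.011 -0.014] open 87.5 q [ 85.7  20.6   0.6  -0.  -70.1 -16.5]
[[np.float64(-6.3), np.float64(17.5), np.float64(19.8), np.float64(10.6)], [np.float64(-6.3), np.float64(20.8), np.float64(16.2), np.float64(10.6)], [np.float64(-6.3), np.float64(23.5), np.float64(12.1), np.float64(10.6)], [np.float64(-6.3), np.float64(25.3), np.float64(7.6), np.float64(10.6)], [np.float64(-6.3), np.float64(26.3), np.float64(2.8), np.float64(10.6)], [np.float64(-6.3), np.float64(26.3), np.float64(-2.1), np.float64(10.6)], [np.float64(-6.3), np.float64(25.5), np.float64(-6.9), np.float64(10.6)], [np.float64(-6.3), np.float64(23.8), np.float64(-11.5), np.float64(10.6)], [np.float64(-6.3), np.float64(21.2), np.float64(-15.7), np.float64(10.6)], [np.float64(-6.3), np.float64(18.0), np.float64(-19.3), np.float64(10.6)], [np.float64(-6.3), np.float64(14.1), np.float64(-22.3), np.float64(10.6)], [np.float64(-6.3), np.float64(9.8), np.float64(-24.5), np.float64(10.6)], [np.float64(-6.3), np.float64(5.1), np.float64(-25.9), np.float64(10.6)], [np.float64(-6.3), np.float64(0.2), np.float64(-26.4), np.float64(10.6)], [np.float64(-6.3), np.float64(-4.6), np.float64(-26.0), np.float64(10.6)]]
```

Call:
arm_command(commands=[-35,17,20,10.6,100,-35,21,16,10.6,100,-20,23,12,10.6,100,-5,25,8,10.6,100,0,26,3,10.6,100])

```text
clock: 0.78
tool_pos: [0.2846, 0.5044, 0.3212]
orientation: [64.3, 89.6, -100.5]
force: [0.1, 0.2, -0.1]
opening: 0.0876
```

Call:
arm_command(commands=[0,26,-2,10.6,100,0,25,-7,10.6,100,0,24,-11,10.6,100,0,21,-16,10.6,100,0,18,-19,10.6,100])

```text
clock: 1.4
tool_pos: [0.3289, 0.3758, 0.3213]
orientation: [112.3, 89.6, -106.1]
force: [0.0, 0.2, -0.1]
opening: 0.0878
```

Run:
```python
from h import *
st(); print(np.array(plan((.40,.251,.27),90,7)))
```

```text
t 1.4 p [0.3289 0.3758 0.3213] jz 141.52 tilt 0.44 F [ 0.02  0.22 -0.13] M [ 0.093 -0.156 -0.06 ] open 87.8 q [  71.4    1.1  -11.5    0.   -77.9 -109.9]
[[  7.3   7.6 -19.1   7.4]
 [  7.3   5.1 -19.9   7.4]
 [  7.3   2.5 -20.4   7.4]
 [  7.3  -0.1 -20.5   7.4]
 [  7.3  -2.7 -20.3   7.4]
 [  7.3  -5.3 -19.8   7.4]
 [  7.3  -7.8 -19.    7.4]]
```

Call:
arm_command(commands=[7,8,-19,7.5,100,7,5,-20,7.5,100,7,2,-20,7.5,100,7,0,-20,7.5,100,7,-3,-20,7.5,100])

```text
clock: 2.02
tool_pos: [0.3791, 0.2828, 0.286]
orientation: [146.5, 89.6, -110.8]
force: [-0.6, -0.4, 0.3]
opening: 0.0877
```

Call:
arm_command(commands=[7,-6,-20,7.2,100,7,-7,-19,7.2,100,0,0,0,0,100])

```text
clock: 2.4
tool_pos: [0.3982, 0.2435, 0.2709]
orientation: [155.3, 89.5, -117.0]
force: [-0.0, 0.2, -0.4]
opening: 0.088
```

Run:
```python
from h import *
st(); 
w=snap('wrist','w1'); a=snap('scene','s1')
c=lambda f,x,y,w,h,k:cv2.resize(f[y:y+h,x:x+w],None,fx=k,fy=k,interpolation=cv2.INTER_CUBIC)
m=np.zeros((600,800,3),np.uint8); m[:360,:480]=cv2.resize(w['frame'],(480,360)); m[:600,480:800]=c(a['frame'],370,155,80,150,4)
m[360:600,:480]=c(w['frame'],320,120,240,120,2)
cv2.imwrite('pics/m2.png',m); st()
```

```text
t 2.4 p [0.3982 0.2435 0.2709] jz 87.68 tilt 0.47 F [-0.02  0.24 -0.44] M [ 0.042 -0.155  0.01 ] open 88.0 q [ 5.580e+01 -9.000e-01 -2.000e+01  1.000e-01 -7.140e+01 -1.481e+02]
t 2.5 p [0.3982 0.2447 0.2715] jz 87.87 tilt 0.41 F [ 0.3  -0.49  0.08] M [ 0.094 -0.223 -0.011] open 87.8 q [ 5.59e+01 -9.00e-01 -1.99e+01  1.00e-01 -7.14e+01 -1.48e+02]
```

View pics/m2.png

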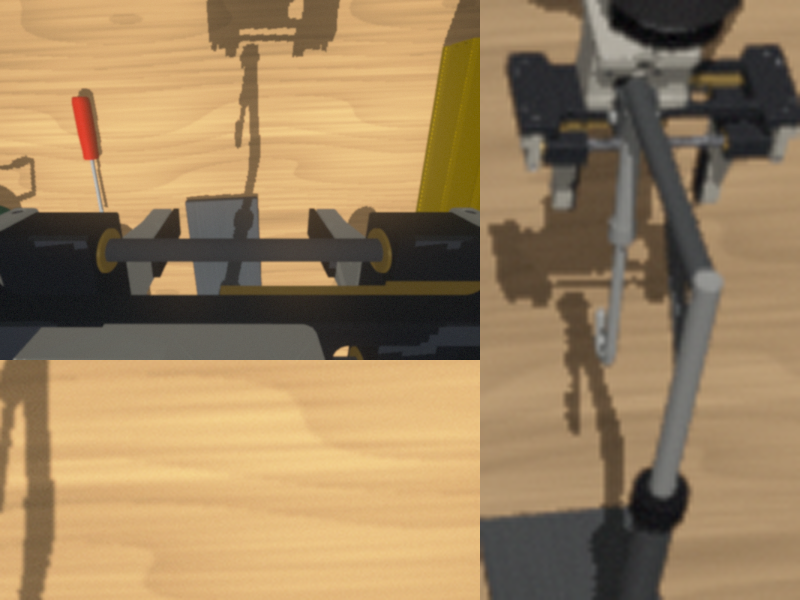

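Run:
```python
from h import *
a=load('s1')
print('obs: armend 408,177  sleeve bottom 404.75,215  Jbottom 401.75,244.2 tip 399.7,233')
for z in(.436,.446,.456):
  P=atz(load('t0'),197.5,205.4,z+.017)
  P[2]=z
  print(z,P.round(4),proj(a,P+[0,0,.017]).round(1))
  for th in(-.2,-.1,0,.1,.2):
    d=np.array([np.sin(th),0,-np.cos(th)]); f=np.array([-np.cos(th),0,-np.sin(th)])
    print('  th',th,'sleeve',proj(a,P+.092*d).round(1),'J',proj(a,P+.2*d).round(1),proj(a,P+.2*d+.014*f).round(1),'tip',proj(a,P+.172*d+.031*f).round(1))
```

```text
obs: armend 408,177  sleeve bottom 404.75,215  Jbottom 401.75,244.2 tip 399.7,233
0.436 [0.5111 0.2021 0.436 ] [409.6 182.4]
  th -0.2 sleeve [402.9 208.6] J [396.9 230. ] [396.1 225.9] tip [396.5 215.5]
  th -0.1 sleeve [403.5 211.4] J [398.1 235.8] [397.2 231.9] tip [397.4 221.1]
  th 0 sleeve [404.2 213.9] J [399.5 241.3] [398.5 237.6] tip [398.4 226.4]
  th 0.1 sleeve [404.9 216.3] J [400.9 246.4] [399.9 243. ] tip [399.6 231.5]
  th 0.2 sleeve [405.7 218.4] J [402.5 251.1] [401.4 248. ] tip [400.8 236.2]
0.446 [0.5095 0.2001 0.446 ] [409.2 178.9]
  th -0.2 sleeve [402.5 205.5] J [396.5 227.2] [395.7 223.1] tip [396.1 212.7]
  th -0.1 sleeve [403.1 208.3] J [397.7 233.1] [396.8 229.1] tip [397.  218.2]
  th 0 sleeve [403.8 210.9] J [399.1 238.6] [398.1 234.9] tip [398.  223.6]
  th 0.1 sleeve [404.5 213.2] J [400.5 243.7] [399.5 240.3] tip [399.2 228.6]
  th 0.2 sleeve [405.3 215.3] J [402.1 248.4] [401.  245.3] tip [400.4 233.4]
0.456 [0.508  0.1982 0.456 ] [408.8 175.4]
  th -0.2 sleeve [402.1 202.4] J [396.1 224.5] [395.3 220.3] tip [395.7 209.8]
  th -0.1 sleeve [402.7 205.2] J [397.3 230.3] [396.4 226.3] tip [396.6 215.4]
  th 0 sleeve [403.4 207.7] J [398.7 235.8] [397.7 232.1] tip [397.6 220.7]
  th 0.1 sleeve [404.1 210.1] J [400.1 240.9] [399.1 237.5] tip [398.8 225.8]
  th 0.2 sleeve [404.9 212.2] J [401.7 245.6] [400.6 242.5] tip [400.  230.5]
```

Call:
arm_command(commands=[17,-3,4,-1,100,17,-3,4,-1,100,17,-3,3,-1,100,2,-3,0,0,100,0,-3,0,0,100])

```text
clock: 3.12
tool_pos: [0.4136, 0.2595, 0.2194]
orientation: [175.1, 89.8, -93.3]
force: [0.3, -0.4, -0.4]
opening: 0.0877
```

Call:
arm_command(commands=[0,-3,0,0,100,0,-3,0,0,100,0,-3,0,0,100,0,-3,0,0,100,0,-3,0,0,100])

```text
clock: 3.75
tool_pos: [0.4302, 0.2606, 0.2214]
orientation: [-121.2, 89.9, -29.6]
force: [0.1, 0.4, -0.7]
opening: 0.0878
```

Run:
```python
from h import *
st()
```

```text
t 3.75 p [0.4302 0.2606 0.2214] jz 91.61 tilt 0.13 F [ 0.11  0.37 -0.71] M [ 0.078 -0.215  0.042] open 87.8 q [ 5.370e+01  4.400e+00 -2.110e+01  1.000e-01 -6.450e+01 -1.422e+02]
```

Call:
arm_command(commands=[0,-2,-3,0,100,0,-2,-3,0,100,0,-2,-2,0,100,0,-2,0,0,100,0,-2,0,0,100])

```text
clock: 4.38
tool_pos: [0.4411, 0.252, 0.2213]
orientation: [-129.2, 89.9, -37.6]
force: [0.8, -0.2, 0.3]
opening: 0.0876
```

Call:
arm_command(commands=[0,-2,0,0,100,0,-2,0,0,100,0,-2,0,0,100,0,-2,0,0,100,0,-2,0,0,100])

```text
clock: 5.0
tool_pos: [0.4518, 0.2525, 0.2213]
orientation: [-130.3, 89.9, -38.6]
force: [-2.0, -0.2, 1.3]
opening: 0.0873
```

Run:
```python
from h import *
st()
L=[]
for k in range(4): L.append(snap('scene',f'c{k}')['frame'][170:260,370:440])
cv2.imwrite('pics/m3.png',cv2.resize(np.hstack(L),None,fx=2.8,fy=2.8,interpolation=cv2.INTER_CUBIC)); st()
```

```text
t 5.0 p [0.4518 0.2525 0.2213] jz 91.61 tilt 0.12 F [-1.95 -0.2   1.27] M [-0.055  0.464 -0.162] open 87.3 q [ 5.100e+01  5.800e+00 -1.950e+01  1.000e-01 -6.470e+01 -1.395e+02]
t 5.2 p [0.4517 0.2525 0.2213] jz 91.6 tilt 0.12 F [-0.49  0.04 -0.65] M [ 0.009 -0.131 -0.031] open 87.3 q [ 5.110e+01  5.800e+00 -1.950e+01  1.000e-01 -6.470e+01 -1.395e+02]
```

View pics/m3.png

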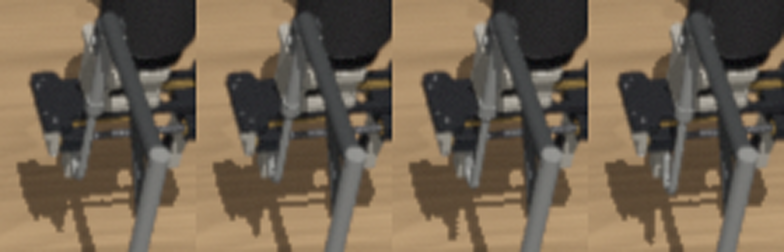

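Call:
arm_command(commands=[0,-1.5,0,0,100,0,-1.5,0,0,100,0,-1.5,0,0,100,0,-1.5,0,0,100,0,-1.5,0,0,100])

```text
clock: 5.82
tool_pos: [0.4596, 0.2527, 0.2214]
orientation: [-128.7, 89.9, -37.1]
force: [-0.3, -0.3, -0.5]
opening: 0.0872
```

Call:
arm_command(commands=[0,-1.5,0,0,100,0,-1.5,0,0,100,0,-1.5,0,0,100,0,-1.5,0,0,100,0,-1.5,0,0,100])

```text
clock: 6.45
tool_pos: [0.4677, 0.2529, 0.2213]
orientation: [-129.5, 89.9, -37.9]
force: [-0.8, -0.7, -0.0]
opening: 0.0874
```

```bash
cat >> h.py <<'E'
def motion(n=16,box=(195,250,385,415),name='scene'):
    """hook sway: sub-pixel shift of the hook crop against the first frame, plus wrist force"""
    F=[];fx=[]
    for k in range(n):
        F.append(cv2.cvtColor(snapshot(name)['frame'],cv2.COLOR_BGR2GRAY)[box[0]:box[1],box[2]:box[3]].astype(np.float32)); fx.append(get_obs()['force'][0])
    print('absdiff vs first',[round(float(np.abs(cv2.GaussianBlur(f-F[0],(0,0),1)).max()),0) for f in F]); print('Fx',np.round(fx,1))
E
python3 - <<'E'
from h import *
st(); motion(); st()
E
```

```text
t 6.45 p [0.4677 0.2529 0.2213] jz 91.61 tilt 0.12 F [-0.77 -0.68 -0.04] M [ 0.12  -0.172  0.004] open 87.4 q [ 4.960e+01  7.200e+00 -1.790e+01  1.000e-01 -6.490e+01 -1.381e+02]
absdiff vs first [0.0, 12.0, 15.0, 16.0, 21.0, 23.0, 21.0, 18.0, 16.0, 16.0, 16.0, 17.0, 18.0, 21.0, 24.0, 23.0]
Fx [ 1.  -0.1 -0.6  0.1 -0.   0.5 -0.6  0.4  0.2  0.2  0.7  0.4  0.6  0.4
 -0.2  0.2]
t 7.25 p [0.4675 0.2529 0.2214] jz 91.61 tilt 0.12 F [0.22 0.15 0.02] M [ 0.023 -0.147 -0.04 ] open 87.8 q [ 4.970e+01  7.200e+00 -1.790e+01  1.000e-01 -6.490e+01 -1.381e+02]
```

Call:
arm_command(commands=[0,-1.5,0,0,100,0,-1.5,0,0,100,0,-1.5,0,0,100,0,-1.5,0,0,100,0,-1.5,0,0,100])

```text
clock: 7.88
tool_pos: [0.4756, 0.2532, 0.2213]
orientation: [-130.0, 89.9, -38.4]
force: [0.0, 0.6, 0.9]
opening: 0.0876
```

Run:
```python
from h import *
st(); motion(20); s=snap('scene','s2'); t=snap('top','t2')
c=lambda f,x,y,w,h,k:cv2.resize(f[y:y+h,x:x+w],None,fx=k,fy=k,interpolation=cv2.INTER_CUBIC)
cv2.imwrite('pics/m4.png',np.hstack([c(s['frame'],375,165,60,90,6),c(t['frame'],185,190,43,90,6)])); st()
```

```text
t 7.88 p [0.4756 0.2532 0.2213] jz 91.61 tilt 0.12 F [0.04 0.64 0.95] M [ 0.002 -0.085 -0.027] open 87.6 q [ 4.900e+01  7.900e+00 -1.710e+01  1.000e-01 -6.500e+01 -1.374e+02]
absdiff vs first [0.0, 10.0, 9.0, 4.0, 9.0, 9.0, 10.0, 10.0, 15.0, 15.0, 15.0, 10.0, 10.0, 10.0, 10.0, 10.0, 10.0, 10.0, 10.0, 10.0]
Fx [-0.5  0.2  0.4 -0.5 -0.6 -0.3 -0.1 -0.3  0.4 -0.2 -0.1 -0.2 -0.   0.1
  0.7  0.5  0.4  0.7 -0.1  0.6]
t 8.97 p [0.4754 0.2532 0.2214] jz 91.61 tilt 0.12 F [-0.5   0.82  0.1 ] M [ 0.05  -0.148 -0.017] open 87.5 q [ 4.900e+01  7.900e+00 -1.710e+01  1.000e-01 -6.500e+01 -1.374e+02]
```

View pics/m4.png

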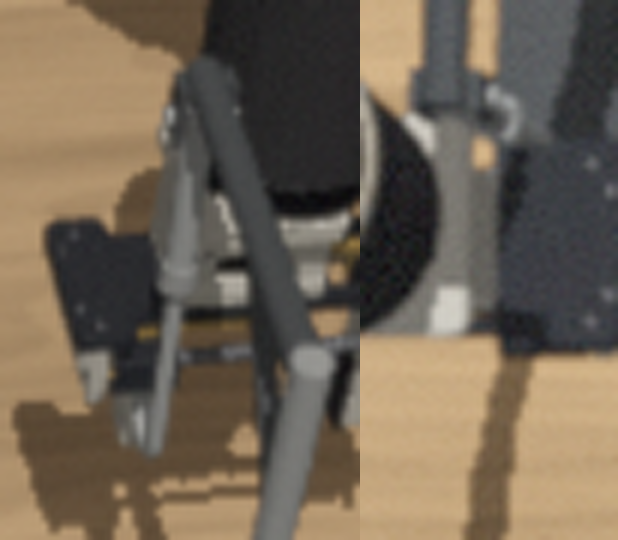

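Call:
arm_command(commands=[0,1,0,0,100,0,1,0,0,100,0,1,0,0,100,0,1,0,0,100,0,1,0,0,100])

```text
clock: 9.6
tool_pos: [0.4701, 0.253, 0.2214]
orientation: [-126.7, 89.9, -35.1]
force: [0.8, 0.4, -0.0]
opening: 0.0876
```

Call:
arm_command(commands=[0,0.7,0,0,100,0,0.7,0,0,100,0,0.7,0,0,100,0,0.7,0,0,100,0,0.7,0,0,100])

```text
clock: 10.22
tool_pos: [0.4663, 0.2529, 0.2214]
orientation: [-125.2, 89.9, -33.5]
force: [0.4, -1.1, -0.3]
opening: 0.0875
```

Call:
arm_command(commands=[0,0.6,0,0,100,0,0.6,0,0,100,0,0.6,0,0,100,0,0.6,0,0,100,0,0.6,0,0,100])

```text
clock: 10.85
tool_pos: [0.4632, 0.2529, 0.2214]
orientation: [-124.9, 89.9, -33.3]
force: [-0.3, -0.2, 0.8]
opening: 0.088
```

Run:
```python
from h import *
st(); motion(16); st()
```

```text
t 10.85 p [0.4632 0.2529 0.2214] jz 91.61 tilt 0.13 F [-0.27 -0.2   0.82] M [ 0.075 -0.169  0.002] open 88.0 q [ 5.000e+01  6.800e+00 -1.830e+01  1.000e-01 -6.480e+01 -1.385e+02]
absdiff vs first [0.0, 6.0, 5.0, 4.0, 8.0, 7.0, 7.0, 8.0, 8.0, 8.0, 9.0, 9.0, 9.0, 8.0, 7.0, 8.0]
Fx [-0.1 -0.2 -0.4  0.1  1.1  0.2  0.4  0.1  0.2 -0.2  0.1 -0.5 -0.5 -0.
 -0.1  0.5]
t 11.65 p [0.4632 0.2528 0.2214] jz 91.62 tilt 0.13 F [0.54 0.05 0.33] M [ 0.073 -0.107 -0.015] open 87.5 q [ 5.000e+01  6.800e+00 -1.830e+01  1.000e-01 -6.480e+01 -1.385e+02]
```

Call:
arm_command(commands=[0,0.6,0,0,100,0,0.6,0,0,100,0,0.6,0,0,100,0,0.7,0,0,100,0,0.7,0,0,100])

```text
clock: 12.28
tool_pos: [0.4598, 0.2527, 0.2214]
orientation: [-125.4, 89.9, -33.8]
force: [-0.3, -0.6, -0.1]
opening: 0.0875
```

Call:
arm_command(commands=[0,1,0,0,100,0,3,0,0,100,0,8,0,0,100,0,20,0,0,100,0,25,0,0,100])

```text
clock: 12.9
tool_pos: [0.4003, 0.2506, 0.2206]
orientation: [-156.4, 89.9, -64.9]
force: [-0.9, -0.3, -0.5]
opening: 0.0874
```

Run:
```python
from h import *
st(); motion(16); s=snap('scene','s3'); t=snap('top','t3')
c=lambda f,x,y,w,h,k:cv2.resize(f[y:y+h,x:x+w],None,fx=k,fy=k,interpolation=cv2.INTER_CUBIC)
cv2.imwrite('pics/m5.png',np.hstack([c(s['frame'],380,165,55,85,7),c(t['frame'],187,190,57,85,7)])); st()
```

```text
t 12.9 p [0.4003 0.2506 0.2206] jz 91.49 tilt 0.13 F [-0.86 -0.32 -0.49] M [ 0.09  -0.106 -0.051] open 87.4 q [ 5.610e+01  1.400e+00 -2.450e+01  1.000e-01 -6.420e+01 -1.447e+02]
absdiff vs first [0.0, 27.0, 19.0, 15.0, 11.0, 15.0, 17.0, 18.0, 18.0, 17.0, 17.0, 17.0, 18.0, 17.0, 17.0, 17.0]
Fx [-4.2  0.4  0.5 -0.8  0.5  0.6 -0.1 -0.4 -0.6  0.5 -0.4 -1.3  0.4 -0.
  0.7  0.5]
t 13.8 p [0.4017 0.2509 0.2208] jz 91.52 tilt 0.13 F [-0.32 -0.75 -0.2 ] M [ 0.019 -0.199 -0.007] open 87.5 q [ 5.600e+01  1.500e+00 -2.430e+01  1.000e-01 -6.430e+01 -1.445e+02]
```

View pics/m5.png

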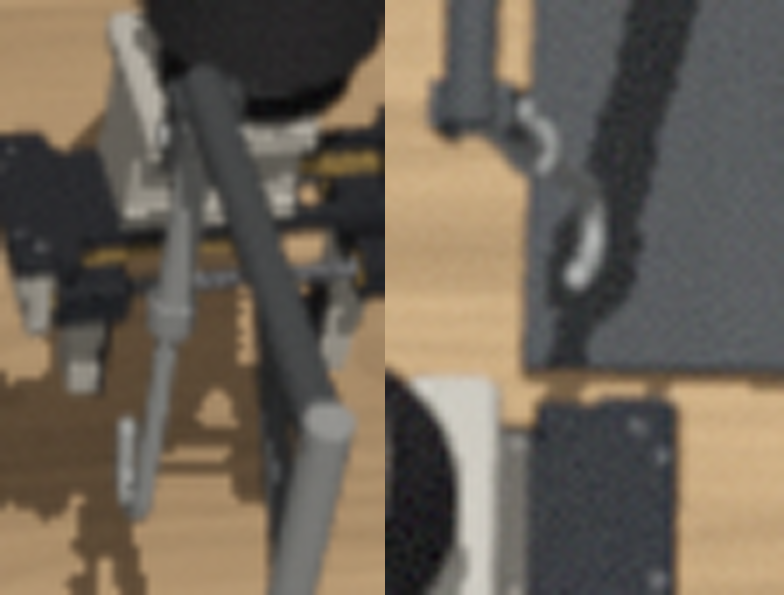

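Run:
```python
from h import *
a=load('s3');b=load('t3')
print('tip top',tri([(a,397.8,225.5),(b,214.1,229)]))
print('bend end of stand arm(back)',tri([(a,426,225),(b,0,0)])[0]) if 0 else 0
for zp in(.440,.446,.452,.458):
  for y in(.194,.197,.200):
    P=np.array([.5095,y,zp])
    print(zp,y,'SCENE slv',proj(a,P-[0,0,.092]).round(1),'J',proj(a,P-[0,0,.2]).round(1),'J-14',proj(a,P-[.014,0,.2]).round(1),'tip',proj(a,P-[.031,0,.172]).round(1),'TOP boss',proj(b,P+[0,0,.017]).round(1),'tip',proj(b,P-[.031,0,.172]).round(1),'slv',proj(b,P-[0,0,.092]).round(1))
```

```text
tip top (array([0.48569355, 0.19721608, 0.27394176]), [np.float64(0.0008221363294349111), np.float64(0.0008221363294348573)])
0.44 0.194 SCENE slv [401.2 212.6] J [396.7 240.1] J-14 [395.7 236.4] tip [395.6 225.2] TOP boss [201.1 206. ] tip [215.4 232.4] slv [210.2 214. ]
0.44 0.197 SCENE slv [402.3 212.6] J [397.7 240.1] J-14 [396.8 236.4] tip [396.7 225.1] TOP boss [199.6 205.9] tip [214.1 232.4] slv [208.9 213.9]
0.44 0.2 SCENE slv [403.4 212.5] J [398.8 240. ] J-14 [397.8 236.3] tip [397.8 225.1] TOP boss [198.1 205.9] tip [212.8 232.3] slv [207.5 213.9]
0.446 0.194 SCENE slv [401.5 211. ] J [396.9 238.7] J-14 [395.9 235. ] tip [395.9 223.7] TOP boss [200.6 205.5] tip [215.  232.1] slv [209.8 213.6]
0.446 0.197 SCENE slv [402.6 210.9] J [398.  238.6] J-14 [397.  234.9] tip [396.9 223.7] TOP boss [199.1 205.5] tip [213.7 232.1] slv [208.4 213.5]
0.446 0.2 SCENE slv [403.7 210.9] J [399.  238.6] J-14 [398.  234.9] tip [398.  223.6] TOP boss [197.6 205.4] tip [212.4 232. ] slv [207.  213.5]
0.452 0.194 SCENE slv [401.7 209.4] J [397.1 237.3] J-14 [396.2 233.6] tip [396.1 222.2] TOP boss [200. 205.] tip [214.6 231.8] slv [209.3 213.1]
0.452 0.197 SCENE slv [402.9 209.3] J [398.2 237.2] J-14 [397.2 233.5] tip [397.2 222.2] TOP boss [198.5 205. ] tip [213.3 231.8] slv [207.9 213.1]
0.452 0.2 SCENE slv [404.  209.2] J [399.3 237.1] J-14 [398.3 233.4] tip [398.2 222.1] TOP boss [197.  204.9] tip [211.9 231.7] slv [206.5 213.1]
0.458 0.194 SCENE slv [402.  207.7] J [397.4 235.8] J-14 [396.4 232.1] tip [396.3 220.7] TOP boss [199.5 204.5] tip [214.2 231.5] slv [208.8 212.7]
0.458 0.197 SCENE slv [403.1 207.6] J [398.4 235.7] J-14 [397.5 232. ] tip [397.4 220.6] TOP boss [197.9 204.5] tip [212.8 231.4] slv [207.4 212.7]
0.458 0.2 SCENE slv [404.3 207.6] J [399.5 235.6] J-14 [398.5 232. ] tip [398.5 220.6] TOP boss [196.4 204.4] tip [211.5 231.4] slv [206.  212.7]
```

Call:
arm_command(commands=[-20,0,-50,0,100,-25,0,-55,0,100,-25,0,-55,0,100])

```text
clock: 14.18
tool_pos: [0.4055, 0.0894, 0.2911]
orientation: [161.1, 89.7, -107.1]
force: [1.2, 0.7, 0.1]
opening: 0.0876
```

Run:
```python
from h import *
st(); print(np.array(plan((.50,-.10,.33),198,10)))
```

```text
t 14.18 p [0.4055 0.0894 0.2911] jz 91.83 tilt 0.34 F [1.21 0.69 0.14] M [ 0.091 -0.422  0.009] open 87.6 q [  40.1   -7.3  -23.2    0.2  -74.4 -128.4]
[[ -3.9  -8.8 -19.2 -10.6]
 [ -3.9  -5.1 -20.5 -10.6]
 [ -3.9  -1.3 -21.1 -10.6]
 [ -3.9   2.6 -21.  -10.6]
 [ -3.9   6.5 -20.2 -10.6]
 [ -3.9  10.1 -18.6 -10.6]
 [ -3.9  13.3 -16.4 -10.6]
 [ -3.9  16.1 -13.7 -10.6]
 [ -3.9  18.4 -10.5 -10.6]
 [ -3.9  20.   -6.9 -10.6]]
```

Call:
arm_command(commands=[-4,-3,-30,-8,100,-4,-5,-21,-10.6,100,-4,-1,-21,-10.6,100,-4,3,-21,-10.6,100,-4,7,-20,-10.6,100])

```text
clock: 14.8
tool_pos: [0.4437, -0.0241, 0.3156]
orientation: [-168.8, 89.7, -25.7]
force: [-1.1, 1.0, 0.4]
opening: 0.0877
```

Call:
arm_command(commands=[-4,10,-18,-10.6,100,-4,13,-16,-10.6,100,-4,16,-14,-10.6,100,-4,19,-10,-10.6,100,-4,20,-6,-10.6,100])

```text
clock: 15.42
tool_pos: [0.4875, -0.1234, 0.3367]
orientation: [141.7, 89.7, -21.4]
force: [0.2, 0.4, -0.6]
opening: 0.0875
```

Run:
```python
from h import *
st(); print(np.array(plan((.51,-.12,.33),198,2)))
w=snap('wrist','w2')
for g in((.507,-.172,.18),(.542,-.279,.18)): print(proj(w,g))
```

```text
t 15.43 p [ 0.4875 -0.1234  0.3367] jz -163.15 tilt 0.3 F [ 0.22  0.4  -0.62] M [ 0.162 -0.104  0.006] open 87.5 q [  8.3   0.7 -10.    0.2 -79.    8.5]
[[  3.4   1.6 -11.2  -0.6]
 [  3.4   1.8 -11.2  -0.6]]
[321.18916227 165.12590834]
[317.63329226  25.45399387]
```

Call:
arm_command(commands=[0,25,0,0,100,0,25,0,0,100,0,0,0,0,100])

```text
clock: 15.85
tool_pos: [0.5039, -0.174, 0.3369]
orientation: [132.9, 89.7, -29.7]
force: [-0.7, 0.2, 0.0]
opening: 0.0878
```

Run:
```python
from h import *
st(); w=snap('wrist','w3'); v=load('w2')
for s in (v,w): print([proj(s,g).round(1) for g in((.507,-.172,.18),(.542,-.279,.18))])
c=lambda f,x,y,w,h,k:cv2.resize(f[y:y+h,x:x+w],None,fx=k,fy=k,interpolation=cv2.INTER_CUBIC)
cv2.imwrite('pics/m6.png',np.hstack([c(v['frame'],260,0,130,200,3),c(w['frame'],260,60,130,200,3)]))
```

```text
t 15.85 p [ 0.5039 -0.174   0.3369] jz -162.68 tilt 0.3 F [-0.73  0.2   0.01] M [0.108 0.046 0.005] open 87.8 q [  2.2   3.8  -6.8   0.2 -79.2  15.1]
[array([321.2, 165.1]), array([317.6,  25.5])]
[array([322.4, 221.6]), array([320.3,  95.4])]
```

View pics/m6.png

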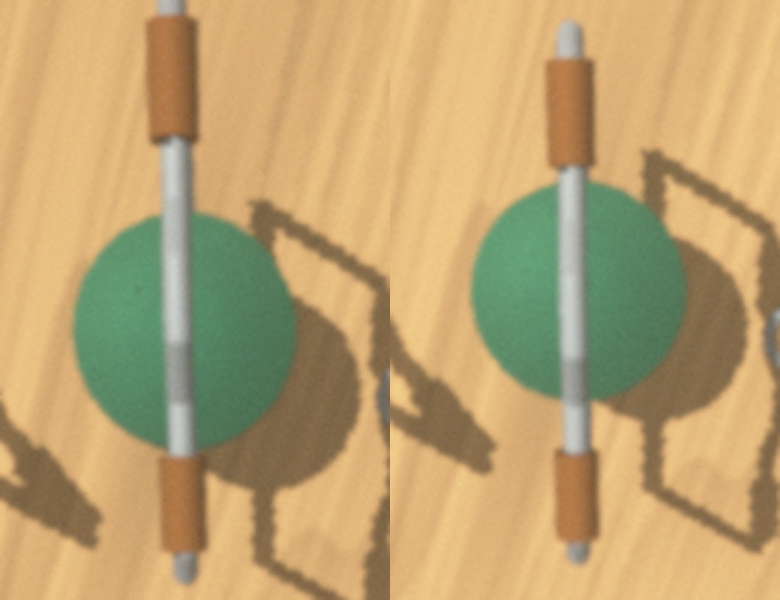

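Run:
```python
from h import *
v=load('w2');w=load('w3');b=load('t0');a=load('s0')
gm=tri([(v,317,26),(w,319.7,97)]);gp=tri([(v,320.7,167.7),(w,322,225)])
print(gm,gp)
gm=tri([(v,317,26),(w,319.7,97),(b,416,216.3),(a,229.9,275.5)]);gp=tri([(v,320.7,167.7),(w,322,225),(b,371.9,229.3),(a,268,263.1)])
print(gm,gp); d=(gp[0]-gm[0]); print(np.degrees(np.arctan2(d[1],d[0])),np.linalg.norm(d))
o,p,R,j=pose(); y=d[:2]/np.linalg.norm(d[:2]); g=gm[0].copy(); g[:2]-=.004*y; print('tgt grip',g)
for z,n in((.25,3),(.160,1)): print(plan((g[0],g[1],z),np.degrees(np.arctan2(d[1],d[0]))+90,n))
```

```text
(array([ 0.54184085, -0.27711931,  0.18521395]), [np.float64(6.383619885623906e-06), np.float64(6.383619885582474e-06)]) (array([ 0.50680035, -0.17017643,  0.18614879]), [np.float64(2.3995510984410363e-05), np.float64(2.3995510984482147e-05)])
(array([ 0.54233731, -0.27879657,  0.17797631]), [np.float64(0.00031877075450275206), np.float64(0.0009740207657621632), np.float64(0.002554708906854864), np.float64(0.0017824439775793307)]) (array([ 0.50702138, -0.17056962,  0.17913612]), [np.float64(0.0010249524492898447), np.float64(0.00215849880694913), np.float64(0.0030528481018917003), np.float64(0.0014008272815014314)])
108.07220894108043 0.11384917207763304
tgt grip [ 0.54357817 -0.28259924  0.17797631]
[[np.float64(29.0), np.float64(38.7), np.float64(-1.8), np.float64(-0.2)], [np.float64(29.0), np.float64(38.7), np.float64(-1.7), np.float64(-0.2)], [np.float64(29.0), np.float64(38.7), np.float64(-1.5), np.float64(-0.2)]]
[[np.float64(177.0), np.float64(116.1), np.float64(-5.5), np.float64(-0.7)]]
```

Call:
arm_command(commands=[25,38,-2,-0.3,100,25,38,-2,-0.3,100,25,37,-1,-0.2,100,0,0,0,0,100])

```text
clock: 16.4
tool_pos: [0.5448, -0.2789, 0.2617]
orientation: [151.3, 89.5, -10.5]
force: [-0.4, 0.2, -0.0]
opening: 0.0878
```

Run:
```python
from h import *
st(); print(plan((.5431,-.2816,.164),198.07,3))
```

```text
t 16.4 p [ 0.5448 -0.2789  0.2617] jz -161.79 tilt 0.47 F [-0.38  0.19 -0.01] M [ 0.088  0.061 -0.016] open 87.8 q [ -8.8  13.2  -5.    0.  -71.3  27. ]
[[np.float64(32.6), np.float64(0.7), np.float64(0.8), np.float64(0.0)], [np.float64(32.6), np.float64(0.7), np.float64(0.8), np.float64(0.0)], [np.float64(32.6), np.float64(0.7), np.float64(0.8), np.float64(0.0)]]
```

Call:
arm_command(commands=[33,1,1,0.1,100,33,1,1,0.1,100,26,0.5,0.5,0,100,4,0,0,0,100,0,0,0,0,50])

```text
clock: 17.02
tool_pos: [0.546, -0.2782, 0.1686]
orientation: [149.8, 89.1, -12.2]
force: [-0.2, 0.1, 0.8]
opening: 0.0823
```

Call:
arm_command(commands=[0,0,0,0,25,0,0,0,0,0,0,0,0,0,0,0,0,0,0,0,0,0,0,0,0])

```text
clock: 17.65
tool_pos: [0.5478, -0.2782, 0.1726]
orientation: [149.3, 88.8, -12.7]
force: [0.1, -0.7, -0.3]
opening: 0.0333
```

Run:
```python
from h import *
st()
```

```text
t 17.65 p [ 0.5478 -0.2782  0.1726] jz -161.93 tilt 1.21 F [ 0.12 -0.68 -0.29] M [0.07  0.063 0.019] open 33.3 q [ -8.7  16.4 -12.7   0.1 -59.7  26.7]
```

Call:
arm_command(commands=[6,1,4,0,38,3,1,2,0,38,2,0,1,0,38])

```text
clock: 18.02
tool_pos: [0.5413, -0.2827, 0.1604]
orientation: [149.4, 88.8, -12.6]
force: [0.6, 0.8, 0.3]
opening: 0.0336
```

Run:
```python
from h import *
st(); print(plan((.5431,-.2816,.164),198.07,1))
```

```text
t 18.02 p [ 0.5413 -0.2827  0.1604] jz -161.95 tilt 1.17 F [0.63 0.75 0.31] M [0.111 0.041 0.054] open 33.6 q [ -9.2  16.7 -14.    0.1 -58.1  27.2]
[[np.float64(-3.6), np.float64(-0.5), np.float64(-2.0), np.float64(-0.0)]]
```

Call:
arm_command(commands=[0,0,-1,0,20,0,0,0,0,0,0,0,0,0,0,0,0,0,0,0,0,0,0,0,0])

```text
clock: 18.65
tool_pos: [0.5425, -0.2824, 0.1602]
orientation: [149.4, 88.8, -12.6]
force: [0.0, -0.6, -0.1]
opening: 0.0133
```

Run:
```python
from h import *
st()
```

```text
t 18.65 p [ 0.5425 -0.2824  0.1602] jz -161.95 tilt 1.17 F [ 0.02 -0.65 -0.12] M [-0.093 -0.053 -0.053] open 13.3 q [ -9.2  16.8 -13.9   0.1 -58.1  27.2]
```

Call:
arm_command(commands=[-4,0,0,0,0,-8,0,0,0,0,-10,0,0,0,0,-10,0,0,0,0,-8,0,0,0,0])

```text
clock: 19.27
tool_pos: [0.5404, -0.2817, 0.2014]
orientation: [151.2, 89.0, -10.8]
force: [0.2, -1.4, -4.1]
opening: 0.0133
```

Run:
```python
from h import *
st(); w=snap('wrist','w4'); s=snap('scene','s4')
c=lambda f,x,y,w,h,k:cv2.resize(f[y:y+h,x:x+w],None,fx=k,fy=k,interpolation=cv2.INTER_CUBIC)
cv2.imwrite('pics/m7.png',np.hstack([cv2.resize(w['frame'],(400,300)),c(s['frame'],200,220,100,75,4)]))
```

```text
t 19.27 p [ 0.5404 -0.2817  0.2014] jz -161.98 tilt 0.97 F [ 0.19 -1.4  -4.11] M [-0.158 -0.024 -0.011] open 13.3 q [ -9.2  14.8 -10.9   0.  -63.3  27.2]
```

View pics/m7.png

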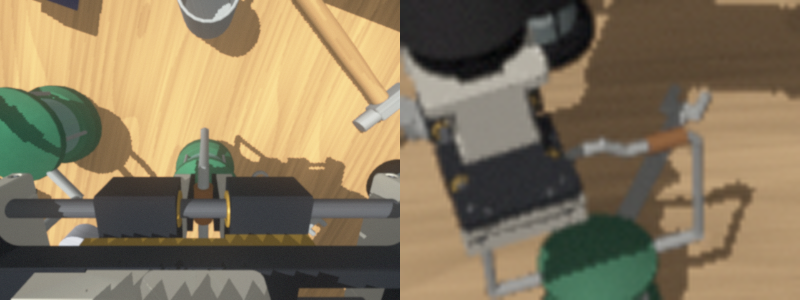

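Run:
```python
from h import *
s=load('s4'); o,p,R,j=pose()
a=np.radians(108.07); y=np.array([np.cos(a),np.sin(a),0])
gr=p+[0,0,.022]+.004*y   # grip centre is about 22 mm above TCP
print('gr',gr)
for t in(-5,0,5,10,15):
    t_=np.radians(t); yy=np.cos(t_)*y-[0,0,np.sin(t_)]; zz=np.cos(t_)*np.array([0,0,1])+np.sin(t_)*y
    print(t,'gl',proj(s,gr+.112*yy).round(1),'corner',proj(s,gr+.134*yy).round(1),'cap centre',proj(s,gr+.056*yy-.097*zz).round(1),'corner r',proj(s,gr-.022*yy).round(1))
```

```text
gr [ 0.53961572 -0.27808797  0.22391335]
-5 gl [265.5 249.7] corner [273.  246.8] cap centre [253.5 277.3] corner r [219.2 267.3]
0 gl [266.  251.9] corner [273.5 249.5] cap centre [251.  279.3] corner r [219.  266.9]
5 gl [266.2 254.2] corner [273.7 252.3] cap centre [248.4 281.2] corner r [218.9 266.4]
10 gl [266.1 256.6] corner [273.5 255.1] cap centre [245.5 283. ] corner r [218.9 265.9]
15 gl [265.8 258.9] corner [273.  257.9] cap centre [242.6 284.6] corner r [218.9 265.5]
```

Run:
```python
from h import *
s=load('s4'); o,p,R,j=pose(); print('tool x axis',R[:,0].round(3)); print('rest gl true proj', proj(load('s0'),(.5068,-.1702,.1855)).round(1),'obs 268,263.1')
print('rest gr', proj(load('s0'),(.5418,-.2771,.1852)).round(1),'obs 229.9,275.5', proj(load('t0'),(.5418,-.2771,.1852)),'obs 416,216.3')
r=plan((.43,.135,.29),181,20); print(np.array(r).astype(float))
```

```text
tool x axis [ 0.018 -0.004 -1.   ]
rest gl true proj [267.9 261.1] obs 268,263.1
rest gr [229.5 273.7] obs 229.9,275.5 [414.75088283 216.01018838] obs 416,216.3
[[ -4.4 -21.5  -1.2   0.9]
 [ -4.4 -21.6  -0.9   0.9]
 [ -4.4 -21.6  -0.5   0.9]
 [ -4.4 -21.6  -0.2   0.9]
 [ -4.4 -21.6   0.1   0.9]
 [ -4.4 -21.6   0.4   0.9]
 [ -4.4 -21.6   0.7   0.9]
 [ -4.4 -21.5   1.1   0.9]
 [ -4.4 -21.5   1.4   0.9]
 [ -4.4 -21.5   1.7   0.9]
 [ -4.4 -21.5   2.    0.9]
 [ -4.4 -21.4   2.3   0.9]
 [ -4.4 -21.4   2.7   0.9]
 [ -4.4 -21.4   3.    0.9]
 [ -4.4 -21.3   3.3   0.9]
 [ -4.4 -21.3   3.6   0.9]
 [ -4.4 -21.2   3.9   0.9]
 [ -4.4 -21.1   4.2   0.9]
 [ -4.4 -21.1   4.6   0.9]
 [ -4.4 -21.    4.9   0.9]]
```

Run:
```python
from h import *
s=load('s3');t=load('t3')
for n in((.5418,-.2771,.1852),(.5068,-.1702,.1855)): print(proj(t,n))
print(tri([(s,397.6,223.6),(t,212.9,228.7)]), tri([(s,397.6,223.6),(t,214.1,229)]))
```

```text
[414.75088283 216.01018838]
[370.74844446 228.98580325]
(array([0.48524489, 0.19735027, 0.2812679 ]), [np.float64(0.0005827870955786329), np.float64(0.0005827870955786405)]) (array([0.48488378, 0.19605933, 0.28081646]), [np.float64(0.0008014897127852106), np.float64(0.0008014897127853045)])
```

Call:
arm_command(commands=[-6,-8,0,0.5,0,-10,-15,0,1,0,-10,-21,0,1,0,-10,-21,0,1,0,-6,-21,0,1,0])

```text
clock: 20.0
tool_pos: [0.514, -0.1961, 0.2434]
orientation: [156.1, 89.1, -10.7]
force: [0.8, -0.4, -4.1]
opening: 0.0127
```

Call:
arm_command(commands=[-6,-21,1,1,0,-6,-21,1,1,0,-5,-21,2,1,0,-5,-21,2,1,0,-4,-21,2,1,0])

```text
clock: 20.62
tool_pos: [0.4822, -0.0896, 0.2702]
orientation: [163.8, 89.2, -8.3]
force: [0.0, -0.0, -4.8]
opening: 0.0134
```

Call:
arm_command(commands=[-4,-21,2,1,0,-3,-21,3,1,0,-3,-21,3,1,0,-3,-21,3,1,0,-3,-21,3,1,0])

```text
clock: 21.25
tool_pos: [0.4533, 0.0176, 0.2867]
orientation: [171.5, 89.2, -5.8]
force: [-0.3, 0.7, -4.9]
opening: 0.0129
```

Run:
```python
from h import *
st()
r=plan((.43,.133,.29),181,6); print(np.array(r).astype(float))
```

```text
t 21.25 p [0.4533 0.0176 0.2867] jz -177.35 tilt 0.8 F [-0.31  0.67 -4.88] M [-0.049 -0.012  0.044] open 12.9 q [ 27.6  -3.7 -20.7   0.5 -72.3 -25.1]
[[ -0.5 -19.4   3.    0.3]
 [ -0.5 -19.4   3.1   0.3]
 [ -0.5 -19.4   3.2   0.3]
 [ -0.5 -19.3   3.3   0.3]
 [ -0.5 -19.3   3.4   0.3]
 [ -0.5 -19.3   3.4   0.3]]
```

Call:
arm_command(commands=[0,-20,3,0.3,0,0,-20,3,0.3,0,0,-19,3,0.3,0,0,-19,3,0.3,0,0,-16,3,0.3,0])

```text
clock: 21.88
tool_pos: [0.4308, 0.1143, 0.287]
orientation: [176.3, 89.2, -2.6]
force: [0.9, 0.4, -4.0]
opening: 0.0129
```

Call:
arm_command(commands=[0,-10,2,0.3,0,0,-5,1,0,0,0,0,0,0,0])

```text
clock: 22.25
tool_pos: [0.4262, 0.1304, 0.2871]
orientation: [177.2, 89.3, -2.0]
force: [-1.0, -0.3, -4.7]
opening: 0.0129
```

Run:
```python
from h import *
st(); motion(10)
s=snap('scene','s5');t=snap('top','t5')
o,p,R,j=pose(); a=np.radians(j+270); y=np.array([np.cos(a),np.sin(a),0]); print('y',y)
h=p+[0,0,.034]+.060*y; print('hump pred',h,'scene',proj(s,h),'top',proj(t,h), 'gl', proj(s,p+[0,0,.022]+.116*y),proj(t,p+[0,0,.022]+.116*y))
c=lambda f,x,y,w,h,k:cv2.resize(f[y:y+h,x:x+w],None,fx=k,fy=k,interpolation=cv2.INTER_CUBIC)
cv2.imwrite('pics/m8.png',np.hstack([c(s['frame'],360,160,80,110,5),c(t['frame'],170,190,80,110,5)]))
```

```text
t 22.25 p [0.4262 0.1304 0.2871] jz -179.18 tilt 0.75 F [-0.96 -0.29 -4.74] M [-0.073  0.006  0.005] open 12.9 q [ 43.   -4.5 -21.4   0.6 -72.5 -42.3]
absdiff vs first [0.0, 14.0, 16.0, 16.0, 13.0, 13.0, 13.0, 13.0, 13.0, 13.0]
Fx [ 0.4 -0.1  1.3 -0.8  0.8  0.2 -0.2  0.4 -0.4 -0.2]
y [-0.01356347  0.99990801  0.        ]
hump pred [0.4256262  0.19022484 0.32106968] scene [392.73381284 198.45513127] top [212.249548   253.53227654] gl [411.94319675 200.10776581] [187.89108203 253.60105574]
```

View pics/m8.png

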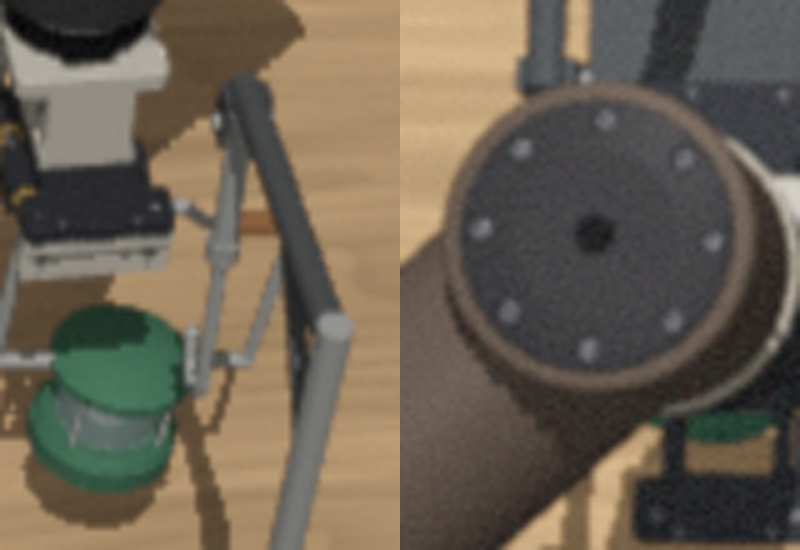

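Run:
```python
from h import *
s=load('s5')
def atx(u,v,x):
    o,d=ray(s,u,v); return (o+d*(x-o[0])/d[0]).round(4)
print('cyl edge',atx(390.6,164,.426),atx(392,161,.426),'white block edge',atx(393,172,.426),'body edge',atx(394.6,206,.45))
print('boss L/R',atx(403.8,181,.505),atx(414,178,.505),'sleeve bot L/R',atx(401.6,211,.51),atx(407.4,211,.51))
o,p,R,j=pose(); print(R.round(3))
```

```text
cyl edge [0.426  0.1717 0.4443] [0.426  0.1743 0.4539] white block edge [0.426  0.1808 0.417 ] body edge [0.45   0.1914 0.3153]
boss L/R [0.505  0.1889 0.4534] [0.505  0.2133 0.461 ] sleeve bot L/R [0.51   0.1942 0.3545] [0.51   0.2097 0.3531]
[[ 0.013  0.014 -1.   ]
 [-0.    -1.    -0.014]
 [-1.     0.001 -0.013]]
```

Call:
arm_command(commands=[0,-2,-10,0,0,0,-2,-15,0,0,0,-1,-15,0,0,0,-1,-13,0,0,0,0,-9,0,0])

```text
clock: 23.48
tool_pos: [0.4933, 0.1378, 0.2876]
orientation: [176.0, 89.2, -3.2]
force: [0.8, 0.3, -3.5]
opening: 0.0129
```

Call:
arm_command(commands=[0,0,-6,0,0,0,0,-3,0,0,0,0,-2,0,0])

```text
clock: 23.85
tool_pos: [0.5053, 0.1377, 0.2872]
orientation: [172.5, 89.3, -6.8]
force: [0.0, 0.4, -4.2]
opening: 0.0127
```

Run:
```python
from h import *
st(); motion(12); s=snap('scene','s6'); st()
```

```text
t 23.85 p [0.5053 0.1377 0.2872] jz -179.24 tilt 0.69 F [ 0.01  0.36 -4.17] M [-0.096  0.006  0.019] open 12.7 q [ 37.1   3.7 -13.3   0.5 -72.5 -36.5]
absdiff vs first [0.0, 6.0, 8.0, 14.0, 17.0, 17.0, 17.0, 17.0, 17.0, 14.0, 14.0, 14.0]
Fx [-0.  -0.1 -0.1  0.2 -0.4  0.3  0.2 -0.3 -0.5 -0.2  0.4 -0.5]
t 24.5 p [0.5053 0.1377 0.2872] jz -179.24 tilt 0.7 F [ 0.06 -0.   -3.29] M [-0.081 -0.001  0.013] open 13.2 q [ 37.1   3.7 -13.3   0.5 -72.5 -36.5]
```

Call:
arm_command(commands=[2,0,2,0,0,4,0,1,0,0,5,0,0,0,0,5,0,0,0,0,4,0,0,0,0])

```text
clock: 25.12
tool_pos: [0.5022, 0.1377, 0.2657]
orientation: [173.0, 89.3, -6.2]
force: [0.2, 1.1, -3.7]
opening: 0.0132
```

Run:
```python
from h import *
st()
for k in range(3): snapshot('top'); print(get_obs()['force'].round(1))
```

```text
t 25.12 p [0.5022 0.1377 0.2657] jz -179.24 tilt 0.7 F [ 0.2   1.08 -3.69] M [-0.109  0.007  0.041] open 13.2 q [ 37.3   4.1 -15.7   0.5 -69.7 -36.7]
[ 0.1  0.  -5. ]
[ 0.  -0.2 -3.5]
[-0.3 -0.  -3.4]
```

Call:
arm_command(commands=[3,0,0,0,0,3,0,0,0,0,3,0,0,0,0,2,0,0,0,0,2,0,0,0,0])

```text
clock: 25.9
tool_pos: [0.5027, 0.1377, 0.2525]
orientation: [174.2, 89.3, -5.0]
force: [-0.8, 0.1, -3.5]
opening: 0.0132
```

Run:
```python
from h import *
st()
for k in range(4): snapshot('top'); print(get_obs()['force'].round(1))
```

```text
t 25.9 p [0.5027 0.1377 0.2525] jz -179.24 tilt 0.73 F [-0.82  0.05 -3.48] M [-0.106 -0.01  -0.016] open 13.2 q [ 37.3   4.5 -16.9   0.5 -68.  -36.7]
[-0.8  0.1 -3.6]
[ 0.5  0.2 -5.1]
[ 0.1 -0.1 -3.9]
[ 0.1  0.4 -4.1]
```

Still full weight, past the tip height. Continue gently.

Call:
arm_command(commands=[2,0,0,0,0,2,0,0,0,0,2,0,0,0,0,2,0,0,0,0,1,0,0,0,0])

```text
clock: 26.72
tool_pos: [0.5029, 0.1378, 0.2432]
orientation: [175.1, 89.3, -4.1]
force: [-0.1, -0.9, -4.2]
opening: 0.0128
```

Run:
```python
from h import *
st()
for k in range(4): snapshot('top'); print(get_obs()['force'].round(1))
```

```text
t 26.73 p [0.5029 0.1378 0.2432] jz -179.24 tilt 0.75 F [-0.11 -0.88 -4.17] M [-0.079 -0.015  0.005] open 12.8 q [ 37.3   4.9 -17.8   0.5 -66.8 -36.7]
[-0.5 -0.2 -4.1]
[ 0.7 -0.6 -3.6]
[ 0.1 -0.5 -4.9]
[ 0.3  0.2 -2.8]
```

Call:
arm_command(commands=[1,0,0,0,0,1,0,0,0,0,1,0,0,0,0])

```text
clock: 27.3
tool_pos: [0.5031, 0.1379, 0.2405]
orientation: [176.6, 89.2, -2.6]
force: [-0.6, 0.2, -3.1]
opening: 0.0127
```

Run:
```python
from h import *
st()
for k in range(4): snapshot('top'); print(get_obs()['force'].round(1))
```

```text
t 27.3 p [0.5031 0.1379 0.2405] jz -179.23 tilt 0.78 F [-0.59  0.16 -3.08] M [-0.032  0.027  0.024] open 12.7 q [ 37.3   5.  -18.    0.5 -66.4 -36.7]
[ 0.2 -0.3 -4.6]
[-0.   0.  -3.6]
[-0.4  0.8 -4.4]
[-0.7 -0.3 -3.4]
```

Call:
arm_command(commands=[1,0,0,0,0,1,0,0,0,0,1,0,0,0,0])

```text
clock: 27.88
tool_pos: [0.5032, 0.1379, 0.2375]
orientation: [176.9, 89.2, -2.3]
force: [0.6, 0.2, -4.4]
opening: 0.0132
```

```bash
cat >> h.py <<'E'
def avg(n=6):
    F=[];M=[]
    for k in range(n): snapshot('top'); o=get_obs(); F.append(o['force']);M.append(o['moment'])
    print('avg F',np.mean(F,0).round(2),'M',np.mean(M,0).round(3))
E
python3 - <<'E'
from h import *
st();avg()
E
```

```text
t 27.88 p [0.5032 0.1379 0.2375] jz -179.24 tilt 0.79 F [ 0.58  0.16 -4.41] M [-0.024  0.027  0.023] open 13.2 q [ 37.3   5.1 -18.3   0.5 -66.  -36.7]
avg F [-0.38  0.28 -4.35] M [-0.095  0.004 -0.001]
```

Call:
arm_command(commands=[1,0,0,0,0,1,0,0,0,0,1,0,0,0,0])

```text
clock: 28.55
tool_pos: [0.5033, 0.138, 0.2345]
orientation: [177.6, 89.2, -1.6]
force: [0.0, 0.6, -3.8]
opening: 0.0129
```

Run:
```python
from h import *
st();avg()
```

```text
t 28.55 p [0.5033 0.138  0.2345] jz -179.23 tilt 0.8 F [ 0.04  0.58 -3.78] M [-0.063  0.074  0.013] open 12.9 q [ 37.3   5.2 -18.6   0.6 -65.6 -36.7]
avg F [-0.16  0.29 -4.19] M [-0.097  0.012 -0.015]
```

Call:
arm_command(commands=[1,0,0,0,0,1,0,0,0,0,1,0,0,0,0])

```text
clock: 29.22
tool_pos: [0.5036, 0.138, 0.2317]
orientation: [178.8, 89.2, -0.4]
force: [-0.1, -0.8, -3.4]
opening: 0.013
```

Run:
```python
from h import *
st();avg()
```

```text
t 29.23 p [0.5036 0.138  0.2317] jz -179.23 tilt 0.84 F [-0.1  -0.79 -3.35] M [-0.065  0.001 -0.01 ] open 13.0 q [ 37.3   5.4 -18.8   0.6 -65.2 -36.7]
avg F [-0.1  -0.22 -2.57] M [-0.04  -0.015 -0.02 ]
```

Call:
arm_command(commands=[1,0,0,0,0,1,0,0,0,0,1,0,0,0,0])

```text
clock: 29.9
tool_pos: [0.5043, 0.1382, 0.2295]
orientation: [-179.3, 89.1, 1.5]
force: [-0.3, -1.1, 1.5]
opening: 0.0128
```

Run:
```python
from h import *
st();avg()
```

```text
t 29.9 p [0.5043 0.1382 0.2295] jz -179.22 tilt 0.95 F [-0.3  -1.08  1.46] M [-0.089 -0.098 -0.056] open 12.8 q [ 37.3   5.5 -19.    0.6 -64.8 -36.7]
avg F [-0.07 -0.52  0.55] M [-0.058 -0.066 -0.019]
```

```bash
cat >> h.py <<'E'
def brown(s,u,v,r=9):
    x0,y0=int(u-r),int(v-r); f=s['frame'][y0:y0+2*r+1,x0:x0+2*r+1]; H=cv2.cvtColor(f,cv2.COLOR_BGR2HSV).astype(int)
    m=(H[...,0]<14)&(H[...,1]>120)&(H[...,2]<190); ys,xs=np.nonzero(m); return np.array([xs.mean()+x0,ys.mean()+y0]).round(2),m.sum()
def tilt(s,p,j,off=.0052,gz=.0235):
    a=np.radians(j-90); y=np.array([np.cos(a),np.sin(a),0]); y=y if y[1]>0 else -y; gr=p+[0,0,gz]+off*y
    return [(t,proj(s,gr+.112*(np.cos(np.radians(t))*y-[0,0,np.sin(np.radians(t))])).round(1)) for t in(-5,0,5,10)]
E
python3 - <<'E'
from h import *
a=load('s0'); print('rest',brown(a,268,263),'true',proj(a,(.5068,-.1702,.1855)).round(2))
o,p,R,j=pose()
s4=load('s4'); print('s4',brown(s4,267,254),tilt(s4,np.array([.5404,-.2817,.2014]),-161.98))
s=snap('scene','s7'); P=tilt(s,p,j); print('now',P,brown(s,*(P[1][1]+[0,2])))
c=s['frame'][150:300,350:450]; cv2.imwrite('pics/m9.png',cv2.resize(c,None,fx=4,fy=4,interpolation=cv2.INTER_CUBIC)); st()
E
```

```text
rest (array([268.07, 262.54]), np.int64(28)) true [267.86 261.13]
s4 (array([266.06, 254.52]), np.int64(31)) [(-5, array([266. , 249.2])), (0, array([266.5, 251.4])), (5, array([266.7, 253.7])), (10, array([266.6, 256.1]))]
now [(-5, array([418.8, 231.3])), (0, array([418.4, 233.7])), (5, array([417.8, 236. ])), (10, array([416.8, 238.4]))] (array([415.36, 236.71]), np.int64(14))
t 30.25 p [0.5042 0.1382 0.2294] jz -179.22 tilt 0.92 F [ 1.13 -0.43  1.55] M [-0.077 -0.051  0.051] open 12.9 q [ 37.3   5.5 -19.    0.6 -64.8 -36.7]
```

Call:
arm_command(commands=[0.8,0,0,0,0,0.8,0,0,0,0])

```text
clock: 30.5
tool_pos: [0.5046, 0.1383, 0.2282]
orientation: [-178.4, 89.0, 2.4]
force: [0.9, -1.3, 1.3]
opening: 0.0132
```

Run:
```python
from h import *
st();avg(4); o,p,R,j=pose(); s=snap('scene','s8'); P=tilt(s,p,j); print(P,brown(s,*(P[1][1]+[0,2])))
```

```text
t 30.5 p [0.5046 0.1383 0.2282] jz -179.22 tilt 0.98 F [ 0.9  -1.32  1.32] M [-0.106 -0.099 -0.079] open 13.2 q [ 37.3   5.5 -19.1   0.6 -64.6 -36.7]
avg F [ 0.38 -0.69  2.87] M [-0.018 -0.093  0.011]
[(-5, array([418.8, 231.7])), (0, array([418.4, 234.1])), (5, array([417.8, 236.4])), (10, array([416.8, 238.8]))] (array([415.46, 236.62]), np.int64(13))
```

Run:
```python
from h import *
s=load('s8')['frame'][165:275,375:455]; cv2.imwrite('pics/m10.png',cv2.resize(s,None,fx=5.4,fy=5.4,interpolation=cv2.INTER_CUBIC))
```

```text
(no output)
```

View pics/m10.png

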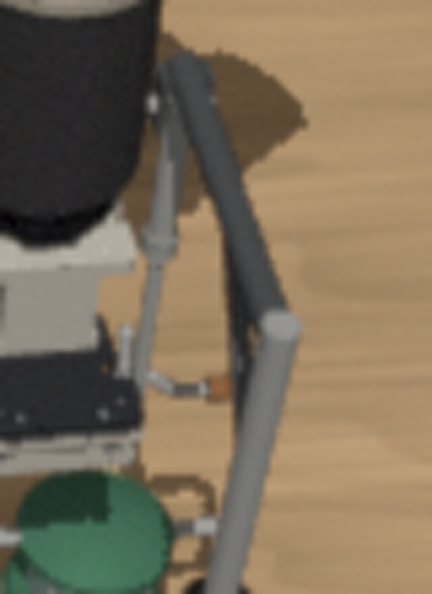

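Call:
arm_command(commands=[-0.6,0,0,0,0,0,0,0,0,14,0,0,0,0,16,0,0,0,0,17,0,0,0,0,18])

```text
clock: 31.38
tool_pos: [0.5037, 0.1382, 0.2278]
orientation: [-179.6, 89.1, 1.2]
force: [-0.0, 0.5, 0.9]
opening: 0.0153
```

Run:
```python
from h import *
st();avg(6); o,p,R,j=pose(); s=snap('scene','s9'); P=tilt(s,p,j); print(P[1],brown(s,*(P[1][1]+[0,2]))); st()
```

```text
t 31.38 p [0.5037 0.1382 0.2278] jz -179.22 tilt 0.85 F [-0.01  0.47  0.9 ] M [0.01  0.017 0.016] open 15.3 q [ 37.3   5.5 -19.1   0.6 -64.6 -36.7]
avg F [ 0.29 -0.14  0.04] M [ 0.066 -0.037  0.002]
(0, array([418.4, 233.9])) (array([416.  , 238.64]), np.int64(11))
t 31.73 p [0.5039 0.1382 0.2281] jz -179.23 tilt 0.89 F [-0.36  0.04 -0.11] M [ 0.023 -0.053 -0.017] open 15.6 q [ 37.3   5.5 -19.1   0.6 -64.6 -36.7]
```

Run:
```python
from h import *
L=[]
for k in range(14):
    s=snapshot('scene'); b,n=brown(s,418,236); f=s['frame']; H=cv2.cvtColor(f,cv2.COLOR_BGR2HSV); m=(H[...,0]>60)&(H[...,0]<90)&(H[...,1]>80); m[:240]=0; m[320:]=0;m[:,:375]=0;m[:,440:]=0
    ys,xs=np.nonzero(m); L.append((*b,n,xs.mean().round(1),ys.mean().round(1),len(xs)))
print(np.array(L)); st()
```

```text
[[416.   238.64  11.   393.9  271.5  766.  ]
 [416.1  238.7   10.   393.9  271.7  771.  ]
 [416.   238.5    6.   394.   271.4  766.  ]
 [416.   238.5    8.   393.8  271.3  769.  ]
 [415.89 238.11   9.   393.6  271.1  769.  ]
 [416.14 238.71   7.   393.5  270.9  772.  ]
 [416.12 238.12   8.   393.4  270.6  768.  ]
 [416.2  237.8    5.   393.1  270.3  770.  ]
 [416.11 237.78   9.   392.8  270.2  769.  ]
 [416.1  237.7   10.   392.6  269.9  760.  ]
 [416.   237.6   10.   392.4  269.9  762.  ]
 [416.09 237.36  11.   392.4  269.9  764.  ]
 [416.25 237.62   8.   392.4  269.9  766.  ]
 [415.9  237.5   10.   392.5  270.   761.  ]]
t 32.42 p [0.5039 0.1382 0.2281] jz -179.23 tilt 0.88 F [ 0.29  0.56 -0.32] M [ 0.058 -0.058  0.031] open 15.7 q [ 37.3   5.5 -19.1   0.6 -64.6 -36.7]
```

Call:
arm_command(commands=[0,0,0,0,18,0,0,0,0,18,0,0,0,0,18,0,0,0,0,18,0,0,0,0,18])

```text
clock: 33.05
tool_pos: [0.5039, 0.1382, 0.228]
orientation: [-179.2, 89.1, 1.5]
force: [-0.5, 0.2, -0.6]
opening: 0.0154
```

Call:
arm_command(commands=[0,0,0,0,18,0,0,0,0,18,0,0,0,0,18,0,0,0,0,18,0,0,0,0,18])

```text
clock: 33.67
tool_pos: [0.5039, 0.1382, 0.2281]
orientation: [-179.3, 89.1, 1.5]
force: [-0.3, 0.6, -1.3]
opening: 0.0156
```

Call:
arm_command(commands=[0,0,0,0,18,0,0,0,0,18,0,0,0,0,18,0,0,0,0,18,0,0,0,0,18])

```text
clock: 34.3
tool_pos: [0.5039, 0.1382, 0.2281]
orientation: [-179.2, 89.1, 1.6]
force: [0.3, 1.1, -0.7]
opening: 0.0159
```

Call:
arm_command(commands=[0,0,0,0,18,0,0,0,0,18,0,0,0,0,18,0,0,0,0,18,0,0,0,0,18])

```text
clock: 34.92
tool_pos: [0.5039, 0.1382, 0.2281]
orientation: [-179.2, 89.1, 1.6]
force: [1.3, 0.9, -0.1]
opening: 0.0158
```

```bash
cat >> h.py <<'E'
def green():
    s=snapshot('scene'); H=cv2.cvtColor(s['frame'],cv2.COLOR_BGR2HSV); m=(H[...,0]>60)&(H[...,0]<90)&(H[...,1]>80); m[:240]=0; m[320:]=0;m[:,:375]=0;m[:,440:]=0
    ys,xs=np.nonzero(m); b,n=brown(s,418,236); return (xs.mean().round(2),ys.mean().round(2),b[0],b[1])
E
python3 - <<'E'
from h import *
st()
for k in range(5): print(green())
st()
E
```

```text
t 34.92 p [0.5039 0.1382 0.2281] jz -179.23 tilt 0.88 F [ 1.31  0.94 -0.09] M [ 0.08  -0.008 -0.014] open 15.8 q [ 37.3   5.5 -19.1   0.6 -64.6 -36.7]
(np.float64(393.08), np.float64(270.83), np.float64(416.0), np.float64(238.33))
(np.float64(393.12), np.float64(270.74), np.float64(415.91), np.float64(238.36))
(np.float64(393.14), np.float64(270.67), np.float64(415.88), np.float64(238.38))
(np.float64(393.1), np.float64(270.7), np.float64(416.1), np.float64(238.5))
(np.float64(393.08), np.float64(270.65), np.float64(416.14), np.float64(238.29))
t 35.17 p [0.5039 0.1383 0.2281] jz -179.23 tilt 0.88 F [ 0.29 -0.17 -0.72] M [0.067 0.016 0.018] open 15.7 q [ 37.3   5.5 -19.1   0.6 -64.6 -36.7]
```

Call:
arm_command(commands=[0,0,0,0,22,0,0,0,0,28,0,0,0,0,36,0,0,0,0,45,0,0,0,0,45])

```text
clock: 35.8
tool_pos: [0.5039, 0.1382, 0.228]
orientation: [-179.2, 89.1, 1.5]
force: [-1.0, 0.2, 0.0]
opening: 0.0391
```

Call:
arm_command(commands=[-3,0,0,0,50,-6,0.5,0,0,50,-10,1,0,0,50,-12,1,0,0,50,-12,2,0,0,50])

```text
clock: 36.42
tool_pos: [0.5032, 0.1334, 0.2739]
orientation: [179.4, 89.1, 0.2]
force: [-0.2, -0.1, -0.5]
opening: 0.0442
```

Run:
```python
from h import *
st()
for k in range(3): print(green())
```

```text
t 36.42 p [0.5032 0.1334 0.2739] jz -179.21 tilt 0.87 F [-0.16 -0.1  -0.48] M [ 0.076 -0.03   0.002] open 44.2 q [ 36.9   3.7 -15.1   0.5 -70.6 -36.3]
(np.float64(393.01), np.float64(270.61), np.float64(416.29), np.float64(237.57))
(np.float64(393.0), np.float64(270.6), np.float64(416.0), np.float64(237.5))
(np.float64(393.01), np.float64(270.68), np.float64(415.91), np.float64(237.36))
```

Clear and the lantern stays still. Back away to −y.

Call:
arm_command(commands=[-8,6,0,0,50,-4,15,0,0,50,0,20,2,0,50,0,25,5,0,50,0,25,5,0,50])

```text
clock: 37.2
tool_pos: [0.4911, 0.0371, 0.2849]
orientation: [177.9, 89.2, -1.3]
force: [-0.4, 0.1, -0.4]
opening: 0.0438
```

Call:
arm_command(commands=[0,20,5,0,50,0,10,0,0,50,0,0,0,0,50,0,0,0,0,50,0,0,0,0,50])

```text
clock: 37.83
tool_pos: [0.4853, 0.0024, 0.2845]
orientation: [177.6, 89.2, -1.8]
force: [0.2, 0.6, 0.3]
opening: 0.0438
```

Run:
```python
from h import *
st()
for k in range(3): print(green())
s=snap('scene','s10')
# bail: both grips vs. level
gl=brown(s,416,237); print('gl',gl)
for y in(.195,.197,.199):
  for t in(-3,0,3):
    r=np.radians(t); yy=np.array([-.02*np.cos(r),np.cos(r),-np.sin(r)]); zz=np.array([0,np.sin(r),np.cos(r)])
    h=np.array([.506,y,.2585]); print(y,t,'gl',proj(s,h+.056*yy-.012*zz).round(1),'gr',proj(s,h-.056*yy-.012*zz).round(1),'cap',proj(s,h-.109*zz).round(1),'base',proj(s,h-.195*zz).round(1))
H=cv2.cvtColor(s['frame'],cv2.COLOR_BGR2HSV); m=(H[...,0]<14)&(H[...,1]>120)&(H[...,2]<190); m[:230]=0;m[265:]=0;m[:,365:]&=True;m[:,:365]=0;m[:,410:]=0; ys,xs=np.nonzero(m); print('gr obs',xs.mean(),ys.mean(),len(xs))
g=(H[...,0]>60)&(H[...,0]<90)&(H[...,1]>80); g[:240]=0;g[320:]=0;g[:,:375]=0;g[:,440:]=0
for r in range(255,295,4): x=np.nonzero(g[r])[0]; print(r,(x.min(),x.max(),(x.min()+x.max())/2) if len(x) else None)
```

```text
t 37.83 p [0.4853 0.0024 0.2845] jz -179.37 tilt 0.75 F [0.19 0.63 0.3 ] M [0.11  0.024 0.043] open 43.8 q [ 23.8  -0.2 -17.7   0.3 -71.9 -23.3]
(np.float64(393.18), np.float64(270.97), np.float64(416.0), np.float64(237.8))
(np.float64(393.08), np.float64(271.06), np.float64(416.11), np.float64(237.67))
(np.float64(393.11), np.float64(271.21), np.float64(416.12), np.float64(238.12))
gl (array([416.  , 238.12]), np.int64(8))
0.195 -3 gl [417.1 235.2] gr [377.4 240. ] cap [395.3 259.6] base [393.8 277.2]
0.195 0 gl [416.7 235.9] gr [377.2 239.3] cap [393.4 259.7] base [390.5 277.5]
0.195 3 gl [416.3 236.7] gr [377.1 238.6] cap [391.5 259.9] base [387.2 277.7]
0.197 -3 gl [417.8 235.2] gr [378.1 240. ] cap [396.  259.5] base [394.4 277.1]
0.197 0 gl [417.4 235.9] gr [377.9 239.3] cap [394.1 259.7] base [391.1 277.4]
0.197 3 gl [417.1 236.6] gr [377.8 238.6] cap [392.1 259.8] base [387.8 277.6]
0.199 -3 gl [418.5 235.1] gr [378.8 239.9] cap [396.7 259.5] base [395.  277.1]
0.199 0 gl [418.2 235.8] gr [378.6 239.2] cap [394.7 259.6] base [391.8 277.4]
0.199 3 gl [417.8 236.6] gr [378.5 238.5] cap [392.8 259.8] base [388.5 277.6]
gr obs 379.04347826086956 240.0 23
255 (np.int64(388), np.int64(401), np.float64(394.5))
259 (np.int64(382), np.int64(405), np.float64(393.5))
263 (np.int64(381), np.int64(407), np.float64(394.0))
267 (np.int64(381), np.int64(407), np.float64(394.0))
271 (np.int64(380), np.int64(406), np.float64(393.0))
275 (np.int64(379), np.int64(403), np.float64(391.0))
279 (np.int64(379), np.int64(406), np.float64(392.5))
283 (np.int64(379), np.int64(406), np.float64(392.5))
287 (np.int64(382), np.int64(403), np.float64(392.5))
291 (np.int64(391), np.int64(395), np.float64(393.0))
```

Call:
arm_command(commands=[0,0,0,0,50,0,0,0,0,50,0,0,0,0,50,0,0,0,0,50,0,0,0,0,50])

```text
clock: 38.65
tool_pos: [0.4853, 0.0028, 0.2845]
orientation: [177.4, 89.2, -1.9]
force: [1.4, -0.9, 0.6]
opening: 0.0439
```

Run:
```python
from h import *
for k in range(8): print(green()[:2])
```

```text
(np.float64(393.06), np.float64(270.62))
(np.float64(393.09), np.float64(270.6))
(np.float64(393.07), np.float64(270.63))
(np.float64(393.15), np.float64(270.66))
(np.float64(393.13), np.float64(270.68))
(np.float64(393.14), np.float64(270.87))
(np.float64(393.27), np.float64(270.85))
(np.float64(393.15), np.float64(271.07))
```

Call:
arm_command(commands=[0,0,0,0,50,0,0,0,0,50,0,0,0,0,50,0,0,0,0,50,0,0,0,0,50])

```text
clock: 39.67
tool_pos: [0.4853, 0.0028, 0.2845]
orientation: [177.3, 89.3, -2.0]
force: [-0.0, -0.2, 0.4]
opening: 0.0433
```

Call:
arm_command(commands=[0,0,0,0,50,0,0,0,0,50,0,0,0,0,50,0,0,0,0,50,0,0,0,0,50])

```text
clock: 40.3
tool_pos: [0.4853, 0.0028, 0.2845]
orientation: [177.2, 89.3, -2.1]
force: [-1.1, 1.1, 0.0]
opening: 0.0438
```

Call:
arm_command(commands=[0,0,0,0,50,0,0,0,0,50,0,0,0,0,50,0,0,0,0,50,0,0,0,0,50])

```text
clock: 40.92
tool_pos: [0.4853, 0.0028, 0.2845]
orientation: [177.5, 89.3, -1.8]
force: [0.1, -0.4, 0.5]
opening: 0.0441
```

Call:
arm_command(commands=[0,0,0,0,50,0,0,0,0,50,0,0,0,0,50,0,0,0,0,50,0,0,0,0,50])

```text
clock: 41.55
tool_pos: [0.4853, 0.0028, 0.2845]
orientation: [177.5, 89.3, -1.8]
force: [0.7, -0.2, -0.4]
opening: 0.0436
```

Call:
arm_command(commands=[0,0,0,0,50,0,0,0,0,50,0,0,0,0,50,0,0,0,0,50,0,0,0,0,50])

```text
clock: 42.18
tool_pos: [0.4853, 0.0028, 0.2845]
orientation: [177.3, 89.2, -2.0]
force: [-0.5, 0.2, -0.3]
opening: 0.0439
```

Run:
```python
from h import *
try:
    for k in range(4): print(green()[:2])
except Exception as e: print(e)
st(); print(close_job())
```

```text
(np.float64(393.07), np.float64(270.64))
(np.float64(393.09), np.float64(270.63))
(np.float64(393.15), np.float64(270.74))
(np.float64(393.09), np.float64(270.77))
t 42.38 p [0.4853 0.0028 0.2844] jz -179.32 tilt 0.75 F [0.42 0.73 0.39] M [ 0.103 -0.021  0.019] open 43.7 q [ 23.9  -0.2 -17.7   0.3 -71.9 -23.3]
the job is handed in; nothing more can be done
None
```

The smaller green lantern is hanging by its hump in the drop hook. I handed the job in at 42.4 s of the 72 s allowed.

**Steadying the hook:** I touched it with the back of one open finger and crept in until the images showed it at rest. I then drew back slowly, so it stayed plumb.

**Hanging the lantern:** I picked it up by the right-hand grip (about 4 N of weight) and lowered it over the tip of the J. The wrist force went from about −4.2 N to above zero at the expected bowl height, so the hook had the weight before I let go. The load on the hook was about 7 N at most while lowering. I then opened the fingers in small steps, waited for the lantern to settle, and backed away.

**Last checks:**
- **Seating:** the last picture, taken before release, showed the wire behind the J's tip. I had no picture views left after that, so later checks are from image measurements only.
- **Robot clear:** the arm had backed off about 130 mm, and the wrist force was at noise level.
- **Stillness:** the lantern's image position varied by less than 0.15 px in the last four frames. About 3.5 s earlier, a faint swing of about ±0.3 px (1 mm) was still visible.
- **Straightness:** the grips suggest a tilt of about 1–3° and the lantern's body about 0–1° the other way, so it is straight within what I could measure. One grip was partly hidden by the stand.
- **Camera heights disagreed:** the fixed cameras read 5–7 mm lower than the wrist camera. I corrected the hook height for this, and the contact height matched.
- **Bystanders:** I moved none of the other things on purpose, but did not check each one afterwards.

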